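# Wedge a motion-sensor carrier into the drive nest

## Robot

A 7-joint arm with a two-finger parallel gripper is mounted at the origin on the work surface. World frame = base frame: x ahead of the robot, y to its left, z up, the work surface at z = 0. Lengths are in m, angles in rad, forces in N, time in s.
With the tool pointing down it reaches from about 0.4 to 0.85 m from the base axis. Payload 6.9 kg.
Tool frame: the origin (TCP) lies midway between the tips of the shut fingers; the grasp point (between the pads) lies arm.pinch_z behind it (arm.pinch_z is the distance from the TCP to the grasp point, in m); z points along the fingers, x is the direction in which the jaws open and shut, and the axes are right-handed (so a half turn about z gives the same grasp; the last joint's range is limited). The gripper opens to 85 mm and grips with 20 to 120 N. Pads are 22 mm wide; open, the fingers measure 114 mm over their backs; the gripper's body (76 mm by 85 mm) begins 54 mm behind the grasp point. The pads swing forward as they close: fully open they stand 13 mm farther back than shut.
Start: joints at [-1.004, 0.507, -0.238, 1.5, 0.126, 1.149, -0.155], TCP at [0.278, 0.56, 0.231] pointing down, gripper open.
Joint ranges: [-3.08, 3.08], [-0.24, 2.05], [-1.43, 1.35], [0, 2.5], [-1.52, 4.66], [0.17, 1.96], [-2.89, 2.89]. Speed limits (rad/s): [2.39, 2.39, 3.14, 3.14, 3.14, 3.14, 3.14].

## Interface

Orientations are given as a unit quaternion [x, y, z, w].
In Python, from cell import arm gives the robot as it stands. The module is installed in compiled form; this text tells all that it offers.
- The arm moves only by the shell command python3 -m crank 'ROWS' [OPENING] [FORCE]. ROWS is JSON, a list of rows, each an object of numbers: "x", "y", "z": the shift along the tool's x, y, z in cm; "wx", "wy", "wz": the turn, a rotation vector about the tool's x, y, z in degrees. A call has 1 to 5 rows; each row is the pose to reach, as a shift and turn from the pose commanded when the call began, along the tool's axes at that moment; what a row does not reach only later rows make up. A row lasts 1/8 s, in which the tool goes at most 62.5 mm and 10.7 degrees, less where a joint would pass 70% of its speed; a pose out of reach is approached as far as the arm can. A call with a gripper value outside its range is refused whole. OPENING is the finger opening in cm, from 0 to 8.54, set as the call begins (- or left out, the last holds). The fingers move at their own pace and stop on an object; FORCE is the grip in N (left out, the last holds). Time passes only in rows, so rows that repeat a pose let the fingers close. It gives the time, the measured TCP pose, the force and the opening at its end, in the units of the state.
- arm.get_obs(): the state, without advancing time (a new reading comes with each control period).
- arm.get_image(name): name is "side" or "top" or "wrist"; returns a dict with "frame" (400x640x3 uint8, blue, green, red), "z_map" (400x640 float32, m along the optical axis (not along the pixel's ray), 0 where there is no reading), "fx", "fy", "cx", "cy" (pixels), "D" ([k1, k2, p1, p2, k3] as OpenCV has them; the pictures are not rectified), "rvec" (rotation vector, rad) and "tvec" (3), from world to camera coordinates, as OpenCV has them. Camera axes: x right, y down, z forward; pixel columns grow to the right and rows downward; lengths in m; the calibration is good to about 2 mm. A picture is of the moment at which its call begins.
- arm.sign_off(): hands the job in, once; it reports no verdict.
Trained networks look in the newest picture that a camera, given by its name, has taken for a name from the list of things; names that differ only in an ending like _2 or _b are one class to them, and where a whole thing is asked for, a point or a joint stands for the part that bears it (a point fixed in the world has none). Each returns a list of dicts, best first, with "conf" (0 to 1); they miss things now and then, are a little off and sometimes report something else, mostly with a low value. They report only what shows in the picture. A call takes as long as a camera call. They do not tell look-alikes from the thing itself.
- arm.cut_out(target, camera): "mask" (400x640 bool, what is visible of it).
- arm.mark_of(target, camera): "point" ([x, y, z] in m, in world coordinates, good to about 4 mm: a listed point, or the origin of a listed thing).
The state is a dict: "clock": time; "qpos": joint angles; "joint_vel": joint speeds; "joint_torque": joint torques, N m; "eef_pos": TCP position; "tool_rot": TCP orientation; "wrist_force": force on the tool from outside, world axes, zero at the start; "moment": the same for the moment, N m; "grip_width": opening from 0.0 (shut) to 1.0 (fully open).
Only numpy, scipy, OpenCV 4.12 (cv2) and the standard library are available. Lean on these libraries where they do the work, as an engineer would, in place of code of your own. Each camera call takes 0.05 s, during which the arm holds its last target.

## Task

Set up the motion sensor for its pulse test: lift the aluminium carrier with the black sensor into the drive nest, flat on the nest floor with the sensor over the brass pinion, and bring it flush against the fence, the plain wall on the sensor's side. Then take the nylon wedge from its rack and slide it down, thin end first, well into the gap between block and jaws where it is wide enough, and push until the block is pressed firmly against the fence. Finish like that, still gripping or pressing the wedge; leave the red stop button and the loose things on the bench alone.

Things in the scene. Friction and masses are not known exactly. Their poses are not given: they have to be found in the camera images.
- carrier_mid (a point): Centre of the carrier's block, 15 mm above its underside. Loose, about 0.4 kg: bare aluminium block 58 x 70 x 30 mm (x, y, z) standing on the bench. The motion sensor is screwed in from above, 8 mm from the middle towards -x; the block's -x face belongs against the fence. Bottom edges broken by 1.5 mm.
- sensor_grip (a point): Point on the sensor's upright axis, 56 mm above the block's underside (26 mm above its top). Round black plastic body, 28 mm in diameter, rising 51 mm above the block, with a steel hexagon (33 mm over corners, 8 mm high) at its foot; a good place to grip the carrier. Axes as carrier_mid.
- nest: Drive nest, fixed. Origin on the bench under the middle of the seated, flush block: carrier_mid belongs at (0, 0, 55 mm) of this frame, axes parallel. Floor 40 mm above the bench. Pocket: fence face at x = -29 mm, side walls (14 mm thick, 22 mm above the floor) with faces at y = -37 and +37 mm, so 2 mm play each side; two jaws on the +x side. A motor 56 mm high lies 70 to 170 mm out to +y.
- fence: The fence: steel wall on the nest's -x side, 16 mm thick, 74 mm long, 30 mm high above the nest floor (as high as the block). Origin at the middle of its underside; its +x face is the locating face.
- jaw_deep: One of two steel jaws side by side on the nest's +x side, each 36 mm along y, 30 mm high; either may be at nest y = +18.5 or -18.5 mm. Origin on the nest floor at nest x = 48 mm, mid-length; axes as the nest. It stands back and its face leans back 10 degrees: with the block flush the gap is 12.5 mm at the top, 7.2 mm at the floor. The wedge fits only here.
- jaw_shallow: The other jaw, of the same length and height, which stands forward with an upright face: only 5 mm of gap with the block flush, too narrow for the wedge. Origin as for jaw_deep.
- wedge_mid (a point): Half-way up the wedge, 30 mm above its thin end. Loose white nylon, 25 g, 60 mm high, 26 mm wide (y). Upright -x face (for the block) 4.5 mm from this point; +x face (for the jaw) slopes 10 degrees: 9 mm thick at the thin end, 15 mm at 34 mm up. It stands thin end down in the rack, 20 mm of it below the rack's top, yawed much like the nest.
- rack: Wooden rack, fixed, 66 x 100 x 28 mm; the wedge stands in its slot 28 mm to +y of the middle, steel gauge pins up to 26 mm high stand in the other half. Origin at the middle of its underside.
- stop_button (a joint): Red mushroom stop button on the grey console (to the robot's left): 0 = up, 0.006 m = fully pressed. Not to be pressed.
- stop_top (a point): Top of the red mushroom button, 40 mm in diameter, about 121 mm above the bench, on the console (180 x 220 x 85 mm).
- pinion_shaft: Loose brass pinion shaft 76 mm long, up to 20 mm thick, lying on the bench; leave alone.
- cal_weight: Dented aluminium calibration weight, 42 mm in diameter, 55 mm high, standing on the bench; leave alone.
- bushing: Blue nylon bushing, 32 mm in diameter, 22 mm high, standing on the bench; leave alone.
- pinion (a point): The brass pinion under a 23 x 20 mm window in the nest floor; the sensor belongs upright above it. Point on the nest floor, nest x = -8 mm, y = 0.
- wedge_head (a point): Middle of the wedge's upright head, 47 mm above the thin end: 12 mm thick (x), 26 mm wide (y), 26 mm high; grip it across the 26 mm. Pushed down with about 10 N it jams, thin end 5 to 14 mm above the nest floor. Pressed on its top with the closed fingers it shifts sideways by itself and tightens; while gripped, stiff fingers can keep it off the block.
There are look-alikes about, which are no part of the job. Leave any blue or purple look-alike of the part that bears carrier_mid alone.

How it is judged:
On the way, in this order (a step that is already met when the one before it is completed fails the run):
1. the carrier sits flat and square on the nest floor, its sensor over the pinion (z of carrier_mid in the frame of nest between 0.053 and 0.057 m and x of sensor_grip in the frame of nest between -0.0105 and -0.0015 m and angle between carrier_mid's own z axis and vertical below 0.035 rad and angle between the x axis of carrier_mid and the x axis of nest, either way round below 0.09 rad), for 0.3 s.
2. the wedge's thin end has gone at least 5 mm down into the wide gap beside the block (z of wedge_mid in the frame of jaw_deep below 0.055 m and y of wedge_mid in the frame of jaw_deep between -0.008 and 0.008 m and x of wedge_mid in the frame of jaw_deep between -0.021 and -0.007 m), for 0.2 s.
At the end, for the whole second after the job is handed in: Block flat on the nest floor (2 mm, 2 deg), square (2 deg) and within 1.5 mm of the fence, pressing on it with over 2 N; wedge upright (7 deg), centred within 8 mm on the deep jaw, at least 12 mm down in the wide gap; the fingers still bear on the wedge (over 1.5 N) (z of carrier_mid in the frame of nest between 0.053 and 0.057 m and x of carrier_mid in the frame of nest between -0.002 and 0.0015 m and x of sensor_grip in the frame of nest below -0.005 m and angle between carrier_mid's own z axis and vertical below 0.035 rad and angle between the x axis of carrier_mid and the x axis of nest, either way round below 0.035 rad and z of wedge_mid in the frame of jaw_deep between 0.029 and 0.048 m and y of wedge_mid in the frame of jaw_deep between -0.008 and 0.008 m and angle between wedge_mid's own z axis and vertical below 0.12 rad and contact force between fence and carrier above 2 N and contact force between the fingers and wedge above 1.5 N); the arm keeps its last pose, push and grip.
It fails at once if the red stop button is pressed (3 mm or more) (value of joint stop_button above 0.003 m).
It fails at once if the pinion shaft, the calibration weight or the bushing is moved by more than 30 mm (distance of any of pinion_shaft, cal_weight, bushing from where it was at the start of the episode above 0.03 m).
It also fails if it takes over 59 s, if anything falls off the work surface, if the arm or the gripper's body presses on something with over 40 N, if the wrist force passes 120 N, or if a joint passes its speed limit or range.

## Working session

There is one attempt and no reset: what is moved stays moved. The work goes in short steps, Python scripts to look and compute and a shell command to move; the robot and the scene stay as the last step left them, time stands still between calls to the robot, and variables do not carry over. Pictures are saved under pics/ and viewed, and the job is handed in when it is done.

```bash
mkdir -p pics; ls; cat > h.py <<'E'
import numpy as np, cv2
from cell import arm
from scipy.spatial.transform import Rotation as R
def img(n,save=None):
    d=arm.get_image(n)
    if save: cv2.imwrite(f'pics/{save}.png',d['frame'])
    return d
def cloud(d,uv):
    """uv Nx2 pixel -> world"""
    uv=np.asarray(uv,float).reshape(-1,2)
    K=np.array([[d['fx'],0,d['cx']],[0,d['fy'],d['cy']],[0,0,1.]])
    n=cv2.undistortPoints(uv.reshape(-1,1,2),K,np.array(d['D'],float)).reshape(-1,2)
    z=d['z_map'][uv[:,1].round().astype(int),uv[:,0].round().astype(int)]
    pc=np.c_[n*z[:,None],z]
    Rm=cv2.Rodrigues(np.array(d['rvec'],float))[0]
    return (pc-np.array(d['tvec']).reshape(1,3))@Rm, z>0
def proj(d,P):
    K=np.array([[d['fx'],0,d['cx']],[0,d['fy'],d['cy']],[0,0,1.]])
    return cv2.projectPoints(np.array(P,float).reshape(-1,1,3),np.array(d['rvec'],float),np.array(d['tvec'],float),K,np.array(d['D'],float))[0].reshape(-1,2)
def full(d):
    v,u=np.mgrid[0:400,0:640]
    P,ok=cloud(d,np.c_[u.ravel(),v.ravel()])
    P[~ok]=np.nan
    return P.reshape(400,640,3)
def totool(v):
    o=arm.get_obs(); return R.from_quat(o['tool_rot']).inv().apply(v)
E
python3 - <<'E'
from h import *
o=arm.get_obs();print({k:np.round(v,3) for k,v in o.items()}, arm.pinch_z)
a=img('top','top0');b=img('side','side0');c=img('wrist','wrist0')
for cam in ['top','side']:
    for t in ['carrier_mid','sensor_grip','nest','fence','jaw_deep','jaw_shallow','wedge_mid','wedge_head','rack','stop_top','pinion_shaft','cal_weight','bushing','pinion']:
        print(cam,t,[(np.round(x['point'],3).tolist(),round(x['conf'],2)) for x in arm.mark_of(t,cam)][:4])
E
```

```text
pics
{'clock': np.float64(0.0), 'qpos': array([-1.005,  0.508, -0.238,  1.501,  0.126,  1.149, -0.155]), 'joint_vel': array([ 0.   , -0.001, -0.   ,  0.001,  0.001,  0.   , -0.   ]), 'joint_torque': array([-0.0000e+00, -6.2058e+01, -2.1870e+00, -2.4967e+01,  1.2000e-02,
        1.2000e-02, -0.0000e+00]), 'eef_pos': array([0.278, 0.559, 0.23 ]), 'tool_rot': array([ 0.85 ,  0.527, -0.001,  0.001]), 'wrist_force': array([-0.325, -0.265,  0.262]), 'moment': array([-0.013, -0.022, -0.019]), 'grip_width': np.float64(0.994)} 0.0187
top carrier_mid [([0.49, -0.216, 0.015], 0.87), ([0.374, -0.233, 0.018], 0.8), ([0.46, -0.347, 0.014], 0.58)]
top sensor_grip [([0.487, -0.217, 0.058], 0.8), ([0.379, -0.235, 0.056], 0.64)]
top nest [([0.589, 0.151, 0.001], 0.68), ([0.554, 0.144, 0.038], 0.62), ([0.636, -0.106, 0.04], 0.21)]
top fence [([0.556, 0.146, 0.036], 0.53)]
top jaw_deep [([0.637, 0.175, 0.042], 0.43)]
top jaw_shallow [([0.639, 0.143, 0.038], 0.57), ([0.486, -0.217, 0.056], 0.5)]
top wedge_mid [([0.636, -0.107, 0.041], 0.6)]
top wedge_head [([0.636, -0.106, 0.058], 0.45)]
top rack [([0.48
[... 486 characters left out ...]
82, -0.235, 0.055], 0.79), ([0.49, -0.22, 0.064], 0.62)]
side nest [([0.594, 0.147, 0.001], 0.78)]
side fence [([0.552, 0.144, 0.035], 0.61), ([0.415, 0.097, -0.0], 0.35)]
side jaw_deep [([0.634, 0.177, 0.041], 0.51)]
side jaw_shallow [([0.642, 0.14, 0.039], 0.63)]
side wedge_mid [([0.638, -0.112, 0.037], 0.66), ([0.488, -0.22, 0.059], 0.52)]
side wedge_head [([0.636, -0.109, 0.054], 0.68)]
side rack [([0.624, -0.139, -0.0], 0.75)]
side stop_top [([0.553, 0.447, 0.125], 0.62)]
side pinion_shaft [([0.414, 0.094, 0.002], 0.69)]
side cal_weight [([0.401, -0.084, 0.0], 0.68)]
side bushing [([0.64, 0.143, 0.041], 0.68), ([0.748, -0.017, 0.001], 0.48), ([0.553, 0.449, 0.123], 0.23)]
side pinion []
```

View pics/top0.png

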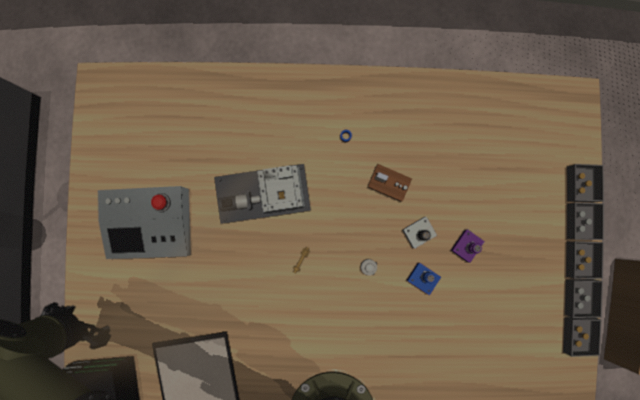

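View pics/side0.png

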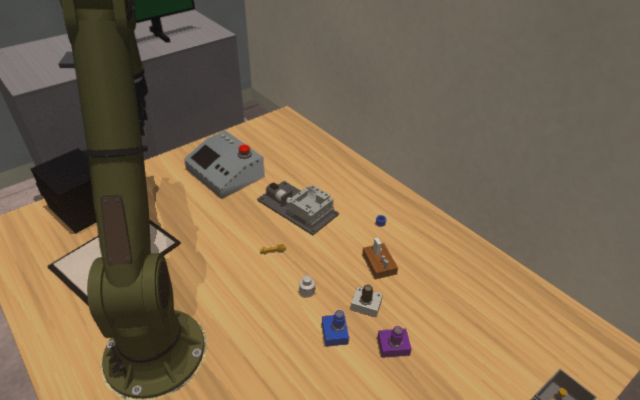

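```bash
python3 - <<'E'
from h import *
d=img('top','top1'); P=full(d)
np.save('topP.npy',P)
print(proj(d,[[.49,-.216,.03],[.374,-.233,.03],[.46,-.35,.03],[.59,.15,.07],[.636,-.106,.06]]))
f=d['frame']
for n,(x,y) in {'nest':(.59,.15),'car':(.44,-.26),'rack':(.63,-.13)}.items():
    u,v=proj(d,[[x,y,.04]])[0].astype(int)
    s=f[max(0,v-70):v+70,max(0,u-90):u+90]; cv2.imwrite(f'pics/c_{n}.png',cv2.resize(s,None,fx=4,fy=4,interpolation=cv2.INTER_CUBIC)); print(n,u-90,v-70)
E
```

```text
[[419.5828246  233.78677277]
 [424.93546929 278.10891037]
 [469.19171975 246.31521589]
 [280.2805864  190.76884926]
 [380.68745203 175.97806991]]
nest 191 121
car 346 183
rack 298 109
```

View crops.

The aluminium carrier is the grey one at about (419,233) in the top view. The blue one at (424,278) and the purple one at (468,246) are look-alikes. The nest is around (280,190), with the motor to its left. The rack is at (390,183).

View pics/c_nest.png

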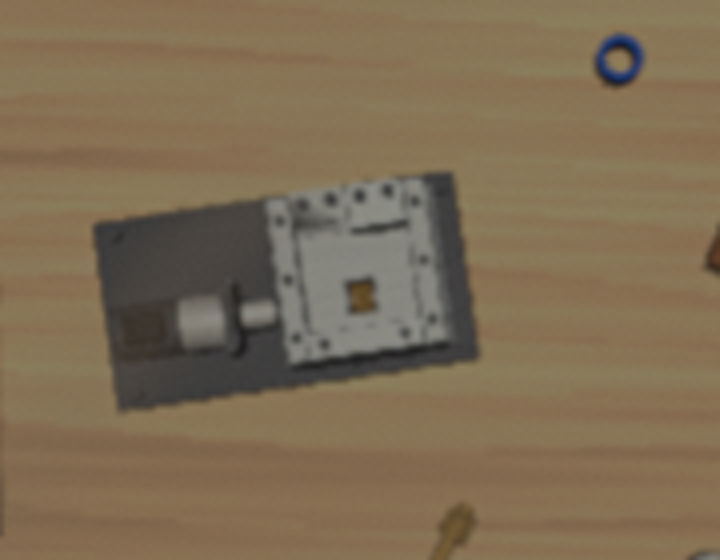

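View pics/c_car.png

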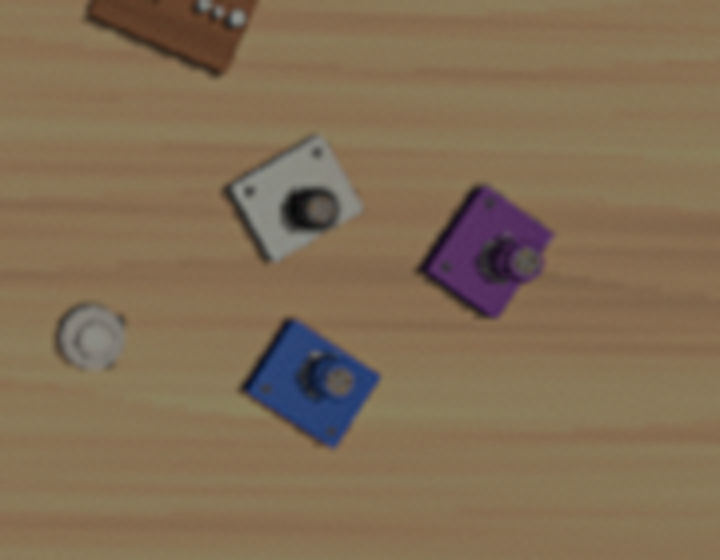

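View pics/c_rack.png

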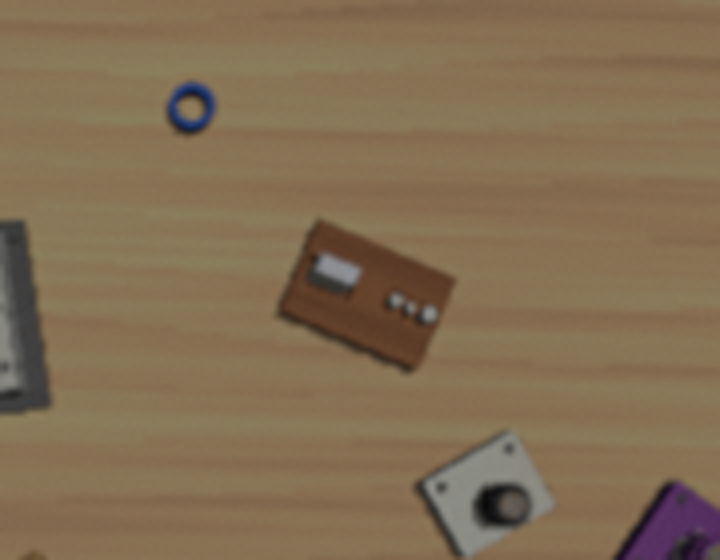

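View pics/wrist0.png

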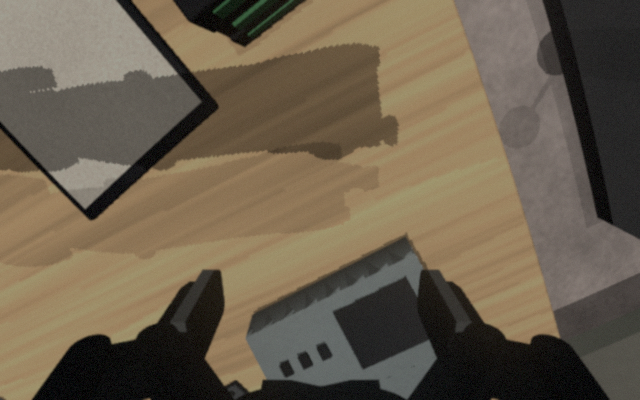

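```bash
cat >> h.py <<'E'
def rect(P,m=None,zlo=.02,zhi=.04):
    ok=(P[...,2]>zlo)&(P[...,2]<zhi)
    if m is not None: ok&=m
    q=P[ok][:,:2].astype(np.float32)
    r=cv2.minAreaRect(q*1000)
    return np.round(r[0],1),np.round(r[1],1),round(r[2],1),len(q),np.round(np.median(P[ok][:,2]),4)
E
python3 - <<'E'
from h import *
for cam in ['top','side']:
    d=img(cam); P=full(d)
    def box(x,y,r): return (abs(P[...,0]-x)<r)&(abs(P[...,1]-y)<r)
    print(cam,'block',rect(P,box(.49,-.216,.06),.024,.036))
    print(cam,'rack',rect(P,box(.625,-.135,.075),.022,.034))
    print(cam,'wedge',rect(P,box(.636,-.107,.03),.05,.075))
    print(cam,'nestall',rect(P,box(.59,.15,.07),.035,.08))
    print(cam,'fence+jaws',rect(P,box(.59,.15,.07),.066,.08))
    # z hist
    q=P[box(.49,-.216,.06)][:,2]; print(np.histogram(q,bins=np.arange(-.01,.1,.01))[0])
    q=P[box(.59,.15,.07)][:,2]; print(np.histogram(q,bins=np.arange(-.01,.1,.01))[0])
    s=P[box(.49,-.216,.06)&(P[...,2]>.072)]; print('sensor top',s.mean(0),s.shape)
    for t in ['carrier_mid','nest','wedge_mid','rack']:
        for x in arm.cut_out(t,cam)[:3]:
            m=x['mask']; print(t,round(x['conf'],2),m.sum(),np.round(np.argwhere(m).mean(0)))
E
```

```text
top block (array([ 494.3, -216.7]), array([56.7, 72. ]), 30.3, 440, np.float64(0.0305))
top rack (array([ 623.5, -134.2]), array([101.5,  67.6]), 68.3, 814, np.float64(0.0285))
top wedge (array([ 634.8, -107.9]), array([26. , 12.7]), 68.1, 56, np.float64(0.0677))
top nestall (array([595.5, 162.2]), array([107.2, 118.9]), 9.8, 1621, np.float64(0.0608))
top fence+jaws (array([597.5, 150.8]), array([107. ,  95.2]), 9.9, 477, np.float64(0.0703))
[535 835  26 193 265  16   7  12  41  41]
[124 445 422  77 359 373 108 593 259   0]
sensor top [ 0.48805472 -0.22022908  0.08024425] (76, 3)
carrier_mid 0.86 679 [278. 423.]
carrier_mid 0.7 682 [245. 468.]
carrier_mid 0.69 622 [232. 419.]
nest 0.66 4040 [195. 260.]
wedge_mid 0.45 67 [177. 381.]
rack 0.95 878 [183. 390.]
rack 0.59 196 [202. 158.]
side block (array([ 495.8, -219.9]), array([61.7, 70. ]), 30.8, 367, np.float64(0.031))
side rack (array([ 626.5, -138.1]), array([104.8,  69.4]), 68.6, 561, np.float64(0.029))
side wedge (array([ 636.7, -112.5]), array([31.2, 13.9]), 64.9, 64, np.float64(0.0657))
side nestall (array([597.7, 157.3]), array([112.9, 128.4]), 10.9, 1060, np.float64(0.059))
side fence+jaws (array([600.6, 145. ]), array([111.7,  99.4]), 11.6, 269, np.float64(0.0707))
[230 794  74 152 258  31  29  26  38  54]
[ 52 275 289 105 174 262 191 343 158   0]
sensor top [ 0.4866955  -0.22589725  0.08036519] (83, 3)
carrier_mid 0.86 779 [329. 335.]
carrier_mid 0.84 832 [342. 394.]
carrier_mid 0.71 718 [300. 366.]
nest 0.95 2216 [206. 298.]
wedge_mid 0.6 116 [247. 377.]
rack 0.78 758 [262. 380.]
```

```bash
cat >> h.py <<'E'
def go(p,yaw=None):
    """print tool-axis shift (cm) & wz deg to TCP world p with tool x at world angle yaw(deg) (pointing down)"""
    o=arm.get_obs(); r=R.from_quat(o['tool_rot'])
    s=r.inv().apply(np.array(p)-o['eef_pos'])*100
    out='shift cm '+str(np.round(s,2))+' dist %.1f rows>=%.1f'%(np.linalg.norm(s),np.linalg.norm(s)/6.25)
    if yaw is not None:
        c,sn=np.cos(np.radians(yaw)),np.sin(np.radians(yaw))
        t=R.from_matrix(np.array([[c,sn,0],[sn,-c,0],[0,0,-1]]))
        out+=' rotvec deg '+str(np.round((r.inv()*t).as_rotvec(degrees=True),2))
    print(out)
def st():
    o=arm.get_obs(); m=R.from_quat(o['tool_rot']).as_matrix()
    print('t %.2f'%o['clock'],'tcp',np.round(o['eef_pos'],4),'xang %.2f'%np.degrees(np.arctan2(m[1,0],m[0,0])),'tilt %.2f'%np.degrees(np.arccos(-m[2,2])),'F',np.round(o['wrist_force'],1),'w %.3f'%o['grip_width'],'q',np.round(o['qpos'],2))
E
python3 - <<'E'
from h import *
st()
d=arm.get_image('wrist'); Rm=cv2.Rodrigues(np.array(d['rvec'],float))[0]; c=-Rm.T@np.array(d['tvec']).ravel()
o=arm.get_obs(); r=R.from_quat(o['tool_rot'])
print('cam in tool',r.inv().apply(c-o['eef_pos']),'fwd in tool',r.inv().apply(Rm[2]),'right',r.inv().apply(Rm[0]),d['fx'],d['cx'],d['cy'])
go([.50,.1,.22],30); go([.487,-.222,.20],30)
E
```

```text
t 2.10 tcp [0.2779 0.5598 0.2313] xang 63.60 tilt 0.00 F [0.5 0.2 0.6] w 1.001 q [-1.    0.51 -0.24  1.5   0.13  1.15 -0.15]
cam in tool [ 0.00099404 -0.08448651 -0.14223618] fwd in tool [-4.66755298e-04  3.26396630e-01  9.45232787e-01] right [9.99999886e-01 6.07303223e-05 4.72828576e-04] 346.0888148659827 320.34325668766496 201.50365257105116
shift cm [-31.31  40.34   1.13] dist 51.1 rows>=8.2 rotvec deg [ 0.   0.  33.6]
shift cm [-60.73  53.49   3.13] dist 81.0 rows>=13.0 rotvec deg [ 0.   0.  33.6]
```

```bash
python3 -m crank '[{"x":-2.5,"y":5.1,"wz":7},{"x":-5,"y":10.3,"wz":14},{"x":-7.5,"y":15.5,"wz":21},{"x":-10,"y":20.6,"wz":28},{"x":-12,"y":25.6,"wz":34}]'; python3 - <<'E'
from h import *
st();go([.56,.20,.23],9.5)
E
```

```text
t 2.15 tcp [0.2779 0.5598 0.2313] xang 63.60 tilt 0.00 F [ 0.   0.4 -0.6] w 1.000 q [-1.    0.51 -0.24  1.5   0.13  1.15 -0.15]
shift cm [-19.68  41.26   0.13] dist 45.7 rows>=7.3 rotvec deg [ 0.   0.  54.1]validation failed for argument at $[0]...
```

```bash
python3 -m crank '[{"x":-2.5,"y":5.1,"z":0,"wx":0,"wy":0,"wz":7},{"x":-5,"y":10.3,"z":0,"wx":0,"wy":0,"wz":14},{"x":-7.5,"y":15.5,"z":0,"wx":0,"wy":0,"wz":21},{"x":-10,"y":20.6,"z":0,"wx":0,"wy":0,"wz":28},{"x":-12,"y":25.6,"z":0,"wx":0,"wy":0,"wz":34}]'; python3 - <<'E'
from h import *
st();go([.56,.20,.23],9.5)
E
```

```text
clock: 2.78
eef_pos: [0.4549, 0.3367, 0.2316]
tool_rot: [0.967, 0.254, 0.0, -0.0]
wrist_force: [0.6, 0.0, -0.5]
grip_width: 1.0
t 2.77 tcp [0.4549 0.3367 0.2316] xang 29.37 tilt 0.03 F [ 0.6  0.  -0.5] w 1.000 q [-0.65  0.41 -0.05  1.66  0.02  1.07 -0.19]
shift cm [ 2.45 17.07  0.16] dist 17.2 rows>=2.8 rotvec deg [-0.   -0.03 19.87]
```

```bash
python3 -m crank '[{"x":0.8,"y":5.5,"z":0,"wx":0,"wy":0,"wz":7},{"x":1.6,"y":11,"z":0,"wx":0,"wy":0,"wz":14},{"x":2.45,"y":17,"z":0,"wx":0,"wy":0,"wz":20},{"x":2.45,"y":17,"z":0,"wx":0,"wy":0,"wz":20},{"x":2.45,"y":17,"z":0,"wx":0,"wy":0,"wz":20}]'; python3 - <<'E'
from h import *
st()
d=img('wrist','wn'); P=full(d); np.savez('wn.npz',P=P,frame=d['frame'])
def box(x,y,r): return (abs(P[...,0]-x)<r)&(abs(P[...,1]-y)<r)
print('nest top',rect(P,box(.6,.15,.08),.066,.076)); print(rect(P,box(.6,.15,.075),.057,.066))
for t in ['nest','fence','jaw_deep','jaw_shallow','pinion']:
    print(t,[(np.round(x['point'],3).tolist(),round(x['conf'],2)) for x in arm.mark_of(t,'wrist')][:3])
E
```

```text
clock: 3.4
eef_pos: [0.5589, 0.2031, 0.2311]
tool_rot: [0.996, 0.084, -0.0, -0.0]
wrist_force: [-0.3, 0.2, 0.8]
grip_width: 1.001
t 3.40 tcp [0.5589 0.2031 0.2311] xang 9.61 tilt 0.05 F [-0.3  0.2  0.8] w 1.001 q [-0.43  0.46  0.07  1.59 -0.03  1.1  -0.19]
nest top (array([598.6, 153.7]), array([106.7,  73.8]), 9.9, 2915, np.float64(0.0697))
(array([598.7, 153.3]), array([106., 103.]), 9.6, 3149, np.float64(0.0616))
nest [([0.594, 0.149, -0.002], 0.83)]
fence [([0.558, 0.146, 0.041], 0.62)]
jaw_deep [([0.632, 0.181, 0.038], 0.58)]
jaw_shallow [([0.637, 0.142, 0.039], 0.68), ([0.551, 0.147, 0.04], 0.62)]
pinion [([0.588, 0.148, 0.041], 0.76)]
```

View pics/wn.png

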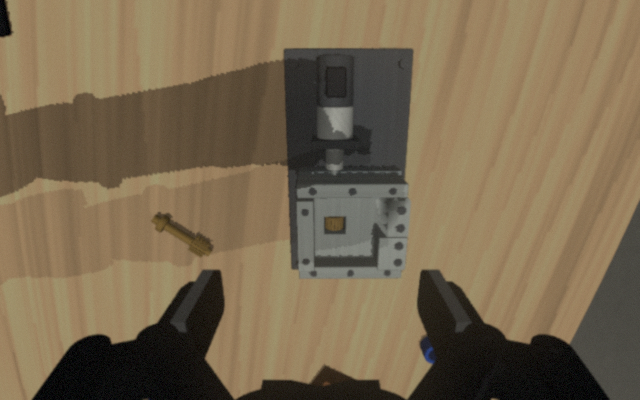

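```bash
python3 - <<'E'
from h import *
P=np.load('wn.npz')['P']
def run(P,yaw,o=(.5902,.1523)):
    c,s=np.cos(np.radians(yaw)),np.sin(np.radians(yaw))
    dx,dy=P[...,0]-o[0],P[...,1]-o[1]
    return np.dstack([c*dx+s*dy,-s*dx+c*dy,P[...,2]])
# yaw by line fit of fence back edge: for slices in y min x of top points
for yaw in (9.7,):
    N=run(P,yaw)*1000; x,y,z=N[...,0],N[...,1],N[...,2]
    top=(z>66)&(z<76)&(abs(x)<70)&(abs(y)<55)
    wall=(z>58)&(z<66)&(abs(x)<70)&(abs(y)<60)
    def ed(mask,along,val,lo,hi,f):
        a=np.arange(lo,hi,4);r=[]
        for q in a:
            k=mask&(along>=q)&(along<q+4)
            r.append(f(val[k]) if k.sum()>2 else np.nan)
        r=np.array(r);a=a+2;k=~np.isnan(r);p=np.polyfit(a[k],r[k],1);return np.round([np.median(r[k]),np.degrees(np.arctan(p[0])),r[k].std()],2)
    print('fence outer',ed(top&(x<0),y,x,-34,34,np.min),'inner',ed(top&(x<0),y,x,-34,34,np.max))
    print('jaw outer',ed(top&(x>0),y,x,-34,34,np.max),'deep face',ed(top&(x>0),y,x,4,34,np.min),'shallow',ed(top&(x>0),y,x,-34,-4,np.min))
    print('wall+y in/out',ed(wall&(y>20),x,y,-25,25,np.min),ed(wall&(y>20),x,y,-25,25,np.max))
    print('wall-y in/out',ed(wall&(y<-20),x,y,-25,25,np.max),ed(wall&(y<-20),x,y,-25,25,np.min))
    print('floor z',np.median(z[(abs(x)<25)&(abs(y)<30)&(z>30)&(z<50)]))
go([.487,-.222,.20],30.3)
E
```

```text
fence outer [-44.32  -0.09   0.28] inner [-29.27   0.48   0.17]
jaw outer [ 6.138e+01 -2.000e-02  3.000e-01] deep face [41.14 -0.17  0.21] shallow [34.39 -0.51  0.11]
wall+y in/out [3.697e+01 1.000e-02 1.200e-01] [50.54  0.19  0.12]
wall-y in/out [-3.718e+01 -2.000e-02  2.200e-01] [-51.43  -0.3    0.3 ]
floor z 39.599526171832395
shift cm [-14.24  40.77   3.12] dist 43.3 rows>=6.9 rotvec deg [-2.000e-02 -0.000e+00 -2.059e+01]
```

```bash
python3 -m crank '[{"x":-2.1,"y":5.8,"z":0.4,"wx":0,"wy":0,"wz":-4},{"x":-4.2,"y":11.6,"z":0.8,"wx":0,"wy":0,"wz":-8},{"x":-6.3,"y":17.4,"z":1.2,"wx":0,"wy":0,"wz":-12},{"x":-8.4,"y":23.2,"z":1.6,"wx":0,"wy":0,"wz":-16},{"x":-10.5,"y":29,"z":2,"wx":0,"wy":0,"wz":-20}]'; python3 - <<'E'
from h import *
st();go([.467,-.188,.20],30.3)
E
```

```text
clock: 4.32
eef_pos: [0.5036, -0.102, 0.2115]
tool_rot: [0.966, 0.257, 0.0, 0.0]
wrist_force: [-0.8, -0.6, 0.2]
grip_width: 0.998
t 4.33 tcp [ 0.5036 -0.102   0.2115] xang 29.81 tilt 0.05 F [-0.8 -0.6  0.2] w 0.998 q [ 0.12  0.35  0.05  1.82 -0.02  0.97  0.69]
shift cm [-7.45  5.65  1.15] dist 9.4 rows>=1.5 rotvec deg [ 0.03 -0.04 -0.49]
```

```bash
python3 -m crank '[{"x":-3.7,"y":2.8,"z":0.6,"wx":0,"wy":0,"wz":-0.5},{"x":-7.4,"y":5.6,"z":1.1,"wx":0,"wy":0,"wz":-0.5},{"x":-7.4,"y":5.6,"z":1.1,"wx":0,"wy":0,"wz":-0.5},{"x":-7.4,"y":5.6,"z":1.1,"wx":0,"wy":0,"wz":-0.5}]'; python3 - <<'E'
from h import *
st()
d=img('wrist','wc'); P=full(d); np.savez('wc.npz',P=P)
def box(x,y,r): return (abs(P[...,0]-x)<r)&(abs(P[...,1]-y)<r)
print(rect(P,box(.494,-.218,.055),.026,.035)); 
s=P[box(.49,-.22,.04)&(P[...,2]>.074)]; print(rect(P,box(.49,-.22,.04),.076,.09))
for t in ['carrier_mid','sensor_grip']:
    print(t,[(np.round(x['point'],3).tolist(),round(x['conf'],2)) for x in arm.mark_of(t,'wrist')][:3])
E
```

```text
clock: 4.82
eef_pos: [0.4677, -0.1851, 0.2005]
tool_rot: [0.966, 0.26, 0.0, -0.0]
wrist_force: [0.0, 1.2, -0.1]
grip_width: 1.0
t 4.83 tcp [ 0.4677 -0.1851  0.2005] xang 30.14 tilt 0.04 F [ 0.   1.2 -0.1] w 1.000 q [ 0.28  0.35  0.07  1.87 -0.03  0.93  0.89]
(array([ 494.8, -216.5]), array([58. , 70.5]), 31.8, 2729, np.float64(0.0297))
(array([ 488.1, -220.5]), array([22.6, 22.9]), 16.4, 593, np.float64(0.0807))
carrier_mid [([0.373, -0.228, 0.019], 0.86), ([0.498, -0.221, 0.015], 0.77), ([0.458, -0.35, 0.015], 0.68)]
sensor_grip [([0.454, -0.354, 0.053], 0.84), ([0.382, -0.234, 0.057], 0.75), ([0.493, -0.222, 0.056], 0.7)]
```

View pics/wc.png

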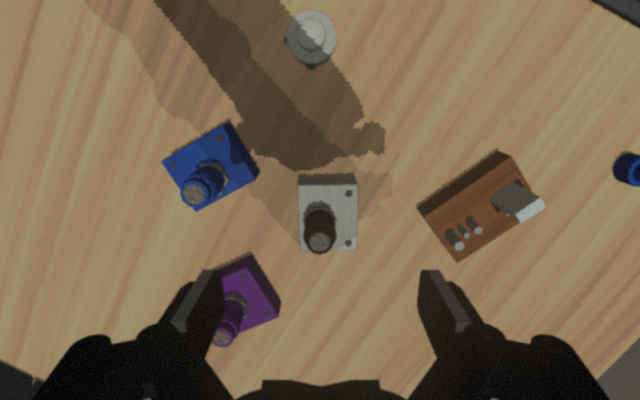

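```bash
python3 - <<'E'
from h import *
go([.488,-.2206,.040],31)
E
```

```text
shift cm [-0.1   4.13 16.04] dist 16.6 rows>=2.7 rotvec deg [-0.01 -0.03 -0.75]
```

```bash
python3 -m crank '[{"x":-0.1,"y":4.1,"z":3,"wx":0,"wy":0,"wz":-0.7},{"x":-0.1,"y":4.1,"z":7,"wx":0,"wy":0,"wz":-0.7},{"x":-0.1,"y":4.1,"z":11.5,"wx":0,"wy":0,"wz":-0.7},{"x":-0.1,"y":4.1,"z":14.5,"wx":0,"wy":0,"wz":-0.7},{"x":-0.1,"y":4.1,"z":16,"wx":0,"wy":0,"wz":-0.7}]' 7 && python3 -m crank '[{"x":0,"y":0,"z":0,"wx":0,"wy":0,"wz":0},{"x":0,"y":0,"z":0,"wx":0,"wy":0,"wz":0}]' ;python3 - <<'E'
from h import *
st()
d=img('wrist','wc2');go([.488,-.2206,.040],31)
E
```

```text
clock: 5.6
eef_pos: [0.4869, -0.2205, 0.0388]
tool_rot: [0.964, 0.266, -0.001, -0.001]
wrist_force: [0.5, 0.2, -0.1]
grip_width: 0.821
clock: 5.85
eef_pos: [0.4878, -0.222, 0.0414]
tool_rot: [0.964, 0.266, 0.001, 0.001]
wrist_force: [-0.6, 0.1, 0.8]
grip_width: 0.817
t 5.85 tcp [ 0.4878 -0.222   0.0414] xang 30.82 tilt 0.10 F [-0.6  0.1  0.8] w 0.817 q [ 0.35  0.6   0.05  1.96 -0.05  0.57  0.97]
shift cm [ 0.09 -0.12  0.15] dist 0.2 rows>=0.0 rotvec deg [ 0.1  -0.08 -0.19]
```

View pics/wc2.png

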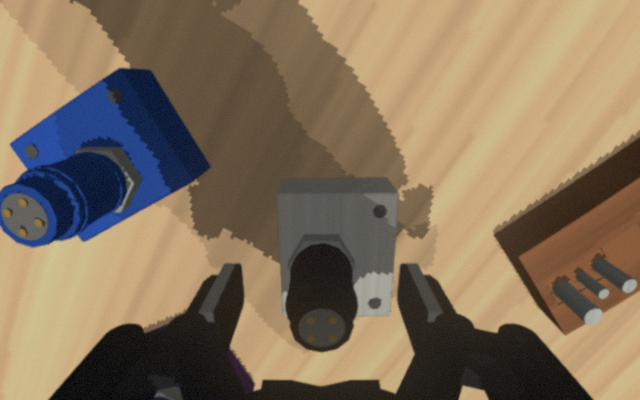

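The sensor (322,325) is centred between the fingers at columns 235 and 405. Closing now.

```bash
python3 -m crank '[{"x":0,"y":0,"z":0,"wx":0,"wy":0,"wz":0},{"x":0,"y":0,"z":0,"wx":0,"wy":0,"wz":0},{"x":0,"y":0,"z":0,"wx":0,"wy":0,"wz":0},{"x":0,"y":0,"z":0,"wx":0,"wy":0,"wz":0},{"x":0,"y":0,"z":0,"wx":0,"wy":0,"wz":0}]' 0 60 && python3 -m crank '[{"x":0,"y":0,"z":0,"wx":0,"wy":0,"wz":0},{"x":0,"y":0,"z":-1,"wx":0,"wy":0,"wz":0},{"x":0,"y":0,"z":-3,"wx":0,"wy":0,"wz":0},{"x":0,"y":0,"z":-7,"wx":0,"wy":0,"wz":0},{"x":0,"y":0,"z":-12,"wx":0,"wy":0,"wz":0}]' ;python3 - <<'E'
from h import *
st();img('wrist','wc3')
E
```

```text
clock: 6.52
eef_pos: [0.4874, -0.222, 0.0409]
tool_rot: [0.964, 0.266, 0.0, 0.0]
wrist_force: [-0.8, 1.2, 7.1]
grip_width: 0.313
clock: 7.15
eef_pos: [0.4857, -0.2214, 0.1607]
tool_rot: [0.964, 0.265, -0.001, -0.001]
wrist_force: [0.9, 0.1, -3.9]
grip_width: 0.314
t 7.15 tcp [ 0.4857 -0.2214  0.1607] xang 30.79 tilt 0.20 F [ 0.9  0.1 -3.9] w 0.314 q [ 0.33  0.44  0.07  1.84 -0.04  0.87  0.96]
```

View pics/wc3.png

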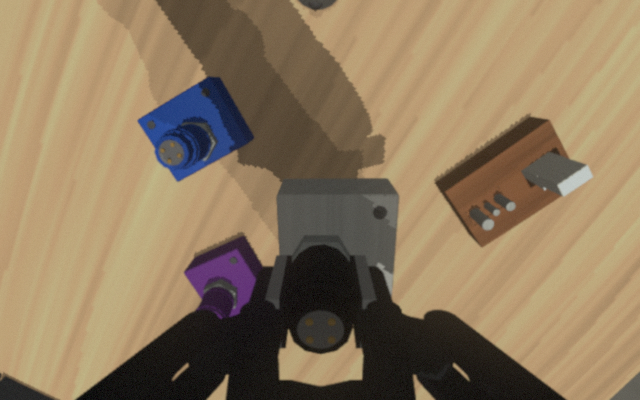

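```bash
python3 - <<'E'
from h import *
d=img('wrist'); P=full(d); o=arm.get_obs(); r=R.from_quat(o['tool_rot'])
T=r.inv().apply((P.reshape(-1,3)-o['eef_pos'])).reshape(P.shape)*1000
x,y,z=T[...,0],T[...,1],T[...,2]
# block top 11 mm beyond tip: z~ +11
m=(abs(x)<60)&(abs(y)<60)&(z>3)&(z<18)
print('z med',np.median(z[m]),m.sum())
def ed(mask,along,val,lo,hi,f):
    a=np.arange(lo,hi,3);v=[]
    for q in a:
        k=mask&(along>=q)&(along<q+3); v.append(f(val[k]) if k.sum()>2 else np.nan)
    v=np.array(v);a=a+1.5;k=~np.isnan(v);p=np.polyfit(a[k],v[k],1);return np.round([np.median(v[k]),np.degrees(np.arctan(p[0])),v[k].std()],2),np.round(v,1)
print('−y edge',ed(m,x,y,-18,34,np.min)); print('+x edge',ed(m,y,x,-30,0,np.max)); print('-x edge',ed(m,y,x,-30,-10,np.min))
zz=z[m];A=np.c_[x[m],y[m],np.ones(m.sum())];print('plane',np.linalg.lstsq(A,zz,rcond=None)[0])
go([.5845,.1511,.165],9.75)
E
```

```text
z med 8.758108144571164 7772
−y edge (array([-36.42,  -0.49,   0.15]), array([-36.1, -36.2, -36.2, -36.3, -36.3, -36.4, -36.4, -36.4, -36.3,
       -36.5, -36.4, -36.4, -36.5, -36.6, -36.6, -36.5, -36.6, -36.6]))
+x edge (array([37.52, -0.57,  0.26]), array([37.4, 37.7, 37.3, 37.9, 37.3, 37.5, 37.5, 37.5, 37.6, 36.9]))
-x edge (array([-20.35,   0.6 ,   0.16]), array([-20.3, -20.6, -20.1, -20.3, -20.4, -20.4, -20.1]))
plane [ 4.13040065e-03 -5.78226141e-02  7.72148294e+00]
shift cm [ 2.734e+01 -2.728e+01 -2.000e-02] dist 38.6 rows>=6.2 rotvec deg [ 0.33 -0.34 21.02]
```

```bash
python3 -m crank '[{"x":2.5,"y":-2.5,"z":-0.5,"wx":0,"wy":0,"wz":2},{"x":6.3,"y":-6.3,"z":-1,"wx":0,"wy":0,"wz":6},{"x":10.5,"y":-10.5,"z":-1.5,"wx":0,"wy":0,"wz":10},{"x":14.7,"y":-14.7,"z":-1.5,"wx":0,"wy":0,"wz":14},{"x":18.9,"y":-18.9,"z":-1.5,"wx":0,"wy":0,"wz":18}]'; python3 - <<'E'
from h import *
st();go([.5847,.1501,.165],9.75)
E
```

```text
clock: 7.88
eef_pos: [0.552, 0.0389, 0.1744]
tool_rot: [0.994, 0.11, -0.001, 0.0]
wrist_force: [0.7, -0.6, -4.3]
grip_width: 0.314
t 7.88 tcp [0.552  0.0389 0.1744] xang 12.64 tilt 0.10 F [ 0.7 -0.6 -4.3] w 0.314 q [-0.2   0.45  0.12  1.78 -0.07  0.92  0.18]
shift cm [  5.63 -10.14   0.93] dist 11.6 rows>=1.9 rotvec deg [0.   0.1  2.89]
```

```bash
python3 -m crank '[{"x":2.0,"y":-4,"z":0,"wx":0,"wy":0,"wz":1},{"x":4.5,"y":-8,"z":0.3,"wx":0,"wy":0,"wz":2.5},{"x":4.5,"y":-8,"z":0.3,"wx":0,"wy":0,"wz":2.5},{"x":4.5,"y":-8,"z":0.3,"wx":0,"wy":0,"wz":2.5}]'; python3 - <<'E'
from h import *
st();go([.5847,.1501,.165],9.75)
E
```

```text
clock: 8.38
eef_pos: [0.5778, 0.1246, 0.1711]
tool_rot: [0.996, 0.09, -0.001, 0.001]
wrist_force: [-0.1, -1.2, -4.1]
grip_width: 0.313
t 8.38 tcp [0.5778 0.1246 0.1711] xang 10.32 tilt 0.16 F [-0.1 -1.2 -4.1] w 0.313 q [-0.34  0.51  0.13  1.68 -0.07  0.96 -0.  ]
shift cm [ 1.14 -2.39  0.61] dist 2.7 rows>=0.4 rotvec deg [0.06 0.15 0.57]
```

```bash
python3 -m crank '[{"x":1.14,"y":-2.4,"z":1,"wx":0,"wy":0,"wz":0.5},{"x":1.14,"y":-2.4,"z":3,"wx":0,"wy":0,"wz":0.5},{"x":1.14,"y":-2.4,"z":4.1,"wx":0,"wy":0,"wz":0.5},{"x":1.14,"y":-2.4,"z":4.1,"wx":0,"wy":0,"wz":0.5},{"x":1.14,"y":-2.4,"z":4.1,"wx":0,"wy":0,"wz":0.5}]'; cat > chk.py <<'E'
from h import *
st();go([.5847,.1501,.11],9.75)
import sys
d=img('wrist',sys.argv[1]); P=full(d)
c,s=np.cos(np.radians(9.75)),np.sin(np.radians(9.75))
dx,dy=P[...,0]-.5902,P[...,1]-.1521
x,y,z=(c*dx+s*dy)*1000,(-s*dx+c*dy)*1000,P[...,2]*1000
def ed(mask,along,val,lo,hi,f,st=3):
    a=np.arange(lo,hi,st);v=[]
    for q in a:
        k=mask&(along>=q)&(along<q+st); v.append(f(val[k]) if k.sum()>2 else np.nan)
    v=np.array(v);a=a+st/2;k=~np.isnan(v)
    if k.sum()<3: return 'few'
    p=np.polyfit(a[k],v[k],1);return np.round([np.median(v[k]),np.degrees(np.arctan(p[0])),v[k].std()],2)
if len(sys.argv)>2:
    zt=float(sys.argv[2])
    m=(z>zt-4)&(z<zt+5)&(abs(x)<33)&(y>5)&(y<45)
    print('block: z',np.median(z[m]),'+y edge',ed(m,x,y,-20,25,np.max),'+x',ed(m,y,x,10,32,np.max),'-x',ed(m,y,x,10,32,np.min))
    A=np.c_[x[m],y[m],np.ones(m.sum())];k=abs(z[m]-np.median(z[m]))<2.5
    print('plane deg',np.degrees(np.linalg.lstsq(A[k],z[m][k],rcond=None)[0][:2]))
w=(z>58)&(z<66)&(y>30)&(abs(x)<25);print('wall +y outer/inner',ed(w,x,y,-25,25,np.max),ed(w,x,y,-25,25,np.min))
f=(z>66)&(z<75)&(abs(y)<36);print('fence outer',ed(f&(x<-20)&(x>-60),y,x,-20,34,np.min),'inner',ed(f&(x<-20)&(x>-60),y,x,5,34,np.max),'jaw outer',ed(f&(x>40)&(x<80),y,x,-10,34,np.max),'deep inner',ed(f&(x>35)&(x<80),y,x,5,33,np.min))
E
python3 chk.py wn2 119
```

```text
clock: 9.0
eef_pos: [0.586, 0.15, 0.1319]
tool_rot: [0.996, 0.085, 0.0, 0.0]
wrist_force: [-0.8, 0.6, -4.2]
grip_width: 0.308
t 9.00 tcp [0.586  0.15   0.1319] xang 9.73 tilt 0.04 F [-0.8  0.6 -4.2] w 0.308 q [-0.37  0.57  0.12  1.69 -0.08  0.89 -0.04]
shift cm [-0.13 -0.03  2.19] dist 2.2 rows>=0.4 rotvec deg [ 0.01 -0.04 -0.02]
block: z 120.68349884214493 +y edge [34.76  0.57  0.18] +x [32.84  0.22  0.12] -x [-25.    -0.05   0.16]
plane deg [ 0.46656342 -0.71284012]
wall +y outer/inner [5.084e+01 5.000e-02 1.000e-01] [36.93  0.09  0.07]
fence outer [-44.6   -0.47   0.25] inner [-30.24   8.61   1.38] jaw outer [61.92  0.08  0.23] deep inner [ 42.92 -12.01   2.  ]
```

View pics/wn2.png

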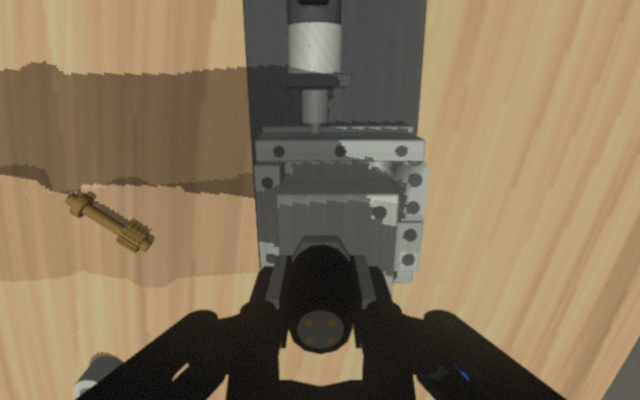

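```bash
python3 -m crank '[{"x":-0.15,"y":0,"z":1,"wx":0,"wy":0,"wz":0},{"x":-0.15,"y":0,"z":2,"wx":0,"wy":0,"wz":0},{"x":-0.15,"y":0,"z":2.9,"wx":0,"wy":0,"wz":0},{"x":-0.15,"y":0,"z":3.4,"wx":0,"wy":0,"wz":0},{"x":-0.15,"y":0,"z":3.6,"wx":0,"wy":0,"wz":0}]'; python3 chk.py wn3 85
```

```text
clock: 9.68
eef_pos: [0.584, 0.1506, 0.0947]
tool_rot: [0.996, 0.085, -0.0, 0.0]
wrist_force: [0.5, -1.4, -4.5]
grip_width: 0.314
t 9.68 tcp [0.584  0.1506 0.0947] xang 9.80 tilt 0.04 F [ 0.5 -1.4 -4.5] w 0.314 q [-0.36  0.61  0.11  1.74 -0.09  0.8  -0.04]
shift cm [ 0.06  0.06 -1.53] dist 1.5 rows>=0.2 rotvec deg [0.01 0.04 0.05]
block: z 83.58515186786173 +y edge [35.63  0.49  0.17] +x [31.08 -0.07  0.16] -x [-26.84  -0.21   0.18]
plane deg [ 0.35721745 -0.68794449]
wall +y outer/inner [50.81  0.22  0.09] [34.92  0.51  0.17]
fence outer [-4.475e+01 -3.000e-02  1.900e-01] inner [-28.87   8.75   2.57] jaw outer [6.229e+01 5.000e-02 2.800e-01] deep inner [40.48  0.1   0.15]
```

```bash
python3 -m crank '[{"x":0,"y":0,"z":0.5,"wx":0,"wy":0,"wz":0},{"x":0,"y":0,"z":0.9,"wx":0,"wy":0,"wz":0},{"x":0,"y":0,"z":1.2,"wx":0,"wy":0,"wz":0},{"x":0,"y":0,"z":1.35,"wx":0,"wy":0,"wz":0},{"x":0,"y":0,"z":1.4,"wx":0,"wy":0,"wz":0}]'; python3 chk.py wn4 71
```

```text
clock: 10.35
eef_pos: [0.5841, 0.1506, 0.0812]
tool_rot: [0.996, 0.085, -0.0, 0.0]
wrist_force: [-0.2, 0.2, -4.0]
grip_width: 0.314
t 10.35 tcp [0.5841 0.1506 0.0812] xang 9.80 tilt 0.00 F [-0.2  0.2 -4. ] w 0.314 q [-0.36  0.62  0.11  1.75 -0.09  0.77 -0.03]
shift cm [ 0.05  0.06 -2.88] dist 2.9 rows>=0.5 rotvec deg [0.   0.   0.05]
block: z 70.00181984053192 +y edge [35.61  0.28  0.11] +x [31.09 -1.02  0.22] -x [-32.94  -0.09   0.08]
plane deg [ 0.48361472 -0.5866036 ]
wall +y outer/inner [50.87  0.17  0.1 ] [34.92  0.43  0.14]
fence outer [-44.78   0.11   0.19] inner [-20.14  -0.16   0.1 ] jaw outer [62.13  0.28  0.2 ] deep inner [40.5  -0.67  0.19]
```

Just about at the floor. Next I touch down lightly, then slide toward the fence.

```bash
python3 -m crank '[{"x":0,"y":0,"z":0.05,"wx":0,"wy":0,"wz":0},{"x":0,"y":0,"z":0.1,"wx":0,"wy":0,"wz":0},{"x":0,"y":0,"z":0.1,"wx":0,"wy":0,"wz":0},{"x":0,"y":0,"z":0.1,"wx":0,"wy":0,"wz":0}]'
```

```text
clock: 10.9
eef_pos: [0.5844, 0.1507, 0.0809]
tool_rot: [0.996, 0.085, 0.0, -0.0]
wrist_force: [-2.2, -0.2, 6.1]
grip_width: 0.313
```

```bash
python3 -m crank '[{"x":-0.05,"y":0,"z":0,"wx":0,"wy":0,"wz":0},{"x":-0.1,"y":0,"z":0,"wx":0,"wy":0,"wz":0},{"x":-0.15,"y":0,"z":0,"wx":0,"wy":0,"wz":0},{"x":-0.2,"y":0,"z":0,"wx":0,"wy":0,"wz":0},{"x":-0.2,"y":0,"z":0,"wx":0,"wy":0,"wz":0}]';python3 -m crank '[{"x":-0.05,"y":0,"z":0,"wx":0,"wy":0,"wz":0},{"x":-0.05,"y":0,"z":0,"wx":0,"wy":0,"wz":0}]';  python3 chk.py wn5 71
```

```text
clock: 11.52
eef_pos: [0.5839, 0.1506, 0.081]
tool_rot: [0.996, 0.085, 0.002, -0.0]
wrist_force: [3.8, 0.8, 5.2]
grip_width: 0.315
clock: 11.78
eef_pos: [0.5834, 0.1505, 0.081]
tool_rot: [0.996, 0.085, 0.002, -0.0]
wrist_force: [3.8, 0.5, 5.3]
grip_width: 0.314
t 11.78 tcp [0.5834 0.1505 0.081 ] xang 9.79 tilt 0.22 F [3.8 0.5 5.3] w 0.314 q [-0.36  0.62  0.11  1.76 -0.09  0.77 -0.03]
shift cm [ 0.13  0.06 -2.9 ] dist 2.9 rows>=0.5 rotvec deg [-0.01 -0.22  0.04]
block: z 69.87725301867408 +y edge [35.61  0.38  0.14] +x [30.58 -0.55  0.23] -x [-32.95  -0.26   0.08]
plane deg [ 0.58911747 -0.69673811]
wall +y outer/inner [50.87  0.18  0.1 ] [34.89  0.44  0.15]
fence outer [-44.79  -0.31   0.17] inner [-20.12   0.1    0.12] jaw outer [62.09  0.55  0.27] deep inner [ 4.054e+01 -2.000e-02  1.000e-01]
```

```bash
python3 -m crank '[{"x":0,"y":0,"z":-0.08,"wx":0,"wy":0,"wz":0},{"x":-0.05,"y":0,"z":-0.08,"wx":0,"wy":0,"wz":0},{"x":-0.1,"y":0,"z":-0.08,"wx":0,"wy":0,"wz":0},{"x":-0.15,"y":0,"z":-0.08,"wx":0,"wy":0,"wz":0},{"x":-0.15,"y":0,"z":-0.08,"wx":0,"wy":0,"wz":0}]';  python3 chk.py wn6 71
```

```text
clock: 12.45
eef_pos: [0.5819, 0.1501, 0.0811]
tool_rot: [0.996, 0.085, 0.002, -0.0]
wrist_force: [7.9, 1.2, -1.3]
grip_width: 0.315
t 12.45 tcp [0.5819 0.1501 0.0811] xang 9.77 tilt 0.19 F [ 7.9  1.2 -1.3] w 0.315 q [-0.36  0.62  0.11  1.76 -0.09  0.76 -0.03]
shift cm [ 0.28  0.05 -2.89] dist 2.9 rows>=0.5 rotvec deg [ 0.   -0.19  0.02]
block: z 69.93849285705801 +y edge [35.54  0.38  0.14] +x [29.02 -0.78  0.23] -x [-32.85  -0.04   0.06]
plane deg [ 0.61956427 -0.58050156]
wall +y outer/inner [50.87  0.28  0.11] [34.85  0.33  0.11]
fence outer [-4.483e+01  4.000e-02  1.300e-01] inner [-20.04  -0.04   0.1 ] jaw outer [62.19  0.37  0.22] deep inner [40.54 -0.12  0.22]
```

```bash
python3 -m crank '[{"x":0,"y":0,"z":0,"wx":0,"wy":0,"wz":0},{"x":0,"y":0,"z":0,"wx":0,"wy":0,"wz":0},{"x":0.1,"y":0,"z":0,"wx":0,"wy":0,"wz":0},{"x":0.15,"y":0,"z":0,"wx":0,"wy":0,"wz":0},{"x":0.15,"y":0,"z":0,"wx":0,"wy":0,"wz":0}]' 5.5;  python3 chk.py wn7 71
```

```text
clock: 13.12
eef_pos: [0.5816, 0.1501, 0.081]
tool_rot: [0.996, 0.085, -0.0, 0.0]
wrist_force: [0.6, 1.0, 0.7]
grip_width: 0.639
t 13.12 tcp [0.5816 0.1501 0.081 ] xang 9.80 tilt 0.01 F [0.6 1.  0.7] w 0.639 q [-0.36  0.62  0.11  1.76 -0.09  0.77 -0.03]
shift cm [ 0.3   0.06 -2.9 ] dist 2.9 rows>=0.5 rotvec deg [0.   0.01 0.05]
block: z 69.66398740935112 +y edge [35.53  0.19  0.1 ] +x [29.64 -0.17  0.17] -x [-32.93  -0.2    0.08]
plane deg [ 0.06896114 -0.63994372]
wall +y outer/inner [50.88  0.15  0.07] [34.86  0.44  0.13]
fence outer [-44.69  -8.31   2.73] inner [-20.11  -0.     0.14] jaw outer [62.21  0.76  0.25] deep inner [40.49 -0.21  0.17]
```

View pics/wn7.png

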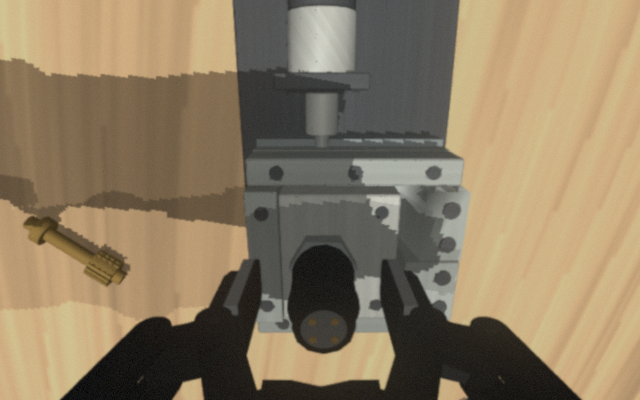

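```bash
python3 -m crank '[{"x":0,"y":0,"z":-1.5,"wx":0,"wy":0,"wz":0},{"x":0,"y":0,"z":-5,"wx":0,"wy":0,"wz":0},{"x":0,"y":0,"z":-9,"wx":0,"wy":0,"wz":10},{"x":0,"y":3,"z":-12,"wx":0,"wy":0,"wz":20},{"x":0,"y":6,"z":-12,"wx":0,"wy":0,"wz":30}]';  python3 - <<'E'
from h import *
st(); go([.67,-.10,.2],-111.7)
E
```

```text
clock: 13.8
eef_pos: [0.5935, 0.0908, 0.2053]
tool_rot: [0.984, -0.178, 0.003, -0.001]
wrist_force: [1.1, 0.1, -0.5]
grip_width: 0.646
t 13.80 tcp [0.5935 0.0908 0.2053] xang -20.47 tilt 0.37 F [ 1.1  0.1 -0.5] w 0.646 q [-0.37  0.5   0.29  1.62 -0.16  1.04 -0.4 ]
shift cm [13.83 15.2   0.54] dist 20.6 rows>=3.3 rotvec deg [-4.000e-01 -7.000e-02  9.123e+01]
```

```bash
python3 -m crank '[{"x":2.8,"y":3.4,"z":0,"wx":0,"wy":0,"wz":10},{"x":5.6,"y":6.8,"z":0,"wx":0,"wy":0,"wz":20},{"x":8.5,"y":10.2,"z":0,"wx":0,"wy":0,"wz":30},{"x":11.5,"y":13.6,"z":0,"wx":0,"wy":0,"wz":40},{"x":14.5,"y":16.8,"z":0,"wx":0,"wy":0,"wz":50}]' 7;  python3 - <<'E'
from h import *
st(); go([.672,-.123,.2],-111.7)
E
```

```text
clock: 14.42
eef_pos: [0.6704, -0.118, 0.2025]
tool_rot: [0.817, -0.577, 0.0, -0.0]
wrist_force: [-0.3, 0.7, 0.7]
grip_width: 0.821
t 14.43 tcp [ 0.6704 -0.118   0.2025] xang -70.51 tilt 0.07 F [-0.3  0.7  0.7] w 0.821 q [-0.14  0.66  0.52  1.39 -0.33  1.18 -0.81]
shift cm [0.53 0.02 0.25] dist 0.6 rows>=0.1 rotvec deg [-7.000e-02  2.000e-02  4.119e+01]
```

```bash
python3 -m crank '[{"x":0,"y":0,"z":0,"wx":0,"wy":0,"wz":10},{"x":0,"y":0,"z":0,"wx":0,"wy":0,"wz":20},{"x":0,"y":0,"z":0,"wx":0,"wy":0,"wz":30},{"x":0,"y":0,"z":0,"wx":0,"wy":0,"wz":41},{"x":0,"y":0,"z":0,"wx":0,"wy":0,"wz":41}]' 6;  python3 - <<'E'
from h import *
st()
d=img('wrist','ww'); P=full(d); np.savez('ww.npz',P=P)
def box(x,y,r): return (abs(P[...,0]-x)<r)&(abs(P[...,1]-y)<r)
print('wedge top',rect(P,box(.636,-.108,.025),.063,.075)); print('rack',rect(P,box(.624,-.135,.075),.025,.031))
for t in ['wedge_mid','wedge_head']:
    print(t,[(np.round(x['point'],3).tolist(),round(x['conf'],2)) for x in arm.mark_of(t,'wrist')][:3])
E
```

```text
clock: 15.05
eef_pos: [0.6701, -0.1163, 0.2019]
tool_rot: [-0.566, 0.825, -0.0, 0.0]
wrist_force: [-0.1, 0.1, 0.2]
grip_width: 0.701
t 15.05 tcp [ 0.6701 -0.1163  0.2019] xang -111.12 tilt 0.03 F [-0.1  0.1  0.2] w 0.701 q [-0.23  0.7   0.71  1.39 -0.46  1.22 -1.42]
wedge top (array([ 636.3, -109. ]), array([25.5, 12.3]), 68.1, 417, np.float64(0.0675))
rack (array([ 624.9, -134.7]), array([98.8, 66.8]), 68.2, 5139, np.float64(0.0276))
wedge_mid [([0.633, -0.111, 0.036], 0.79)]
wedge_head [([0.631, -0.112, 0.055], 0.57), ([0.585, 0.151, 0.092], 0.18)]
```

View pics/ww.png

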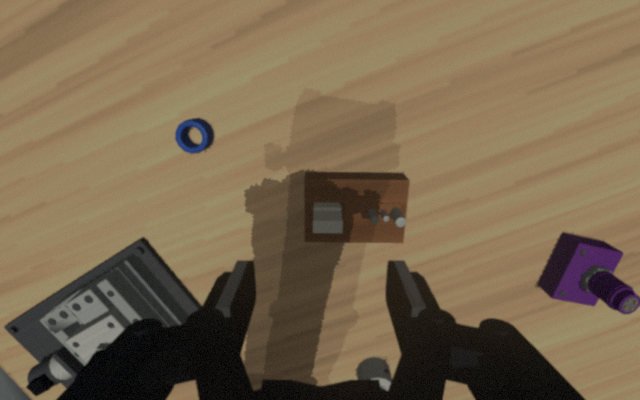

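```bash
python3 - <<'E'
from h import *
go([.6363,-.109,.10],-111.9)
E
python3 -m crank '[{"x":0,"y":1.5,"z":3,"wx":0,"wy":0,"wz":0.7},{"x":0,"y":3,"z":6,"wx":0,"wy":0,"wz":0.7},{"x":0,"y":3.2,"z":9,"wx":0,"wy":0,"wz":0.7},{"x":0,"y":3.2,"z":10,"wx":0,"wy":0,"wz":0.7},{"x":0,"y":3.2,"z":10,"wx":0,"wy":0,"wz":0.7}]' 4.5;  python3 - <<'E'
from h import *
st(); go([.6363,-.109,.038],-111.9)
d=img('wrist','ww2'); P=full(d)
def box(x,y,r): return (abs(P[...,0]-x)<r)&(abs(P[...,1]-y)<r)
print('wedge top',rect(P,box(.636,-.108,.025),.063,.075))
E
```

```text
shift cm [ 0.5   3.42 10.16] dist 10.7 rows>=1.7 rotvec deg [-0.02  0.02  0.92]
clock: 15.82
eef_pos: [0.6403, -0.1053, 0.1012]
tool_rot: [-0.56, 0.828, 0.0, -0.0]
wrist_force: [0.7, -0.0, 1.7]
grip_width: 0.526
t 15.82 tcp [ 0.6403 -0.1053  0.1012] xang -111.85 tilt 0.02 F [ 0.7 -0.   1.7] w 0.526 q [-0.24  0.75  0.66  1.6  -0.53  0.97 -1.36]
shift cm [0.49 0.23 6.32] dist 6.3 rows>=1.0 rotvec deg [ 0.02 -0.    0.05]
wedge top (array([ 636.1, -108.9]), array([25.7, 12.5]), 68.7, 1014, np.float64(0.0674))
```

View pics/ww2.png

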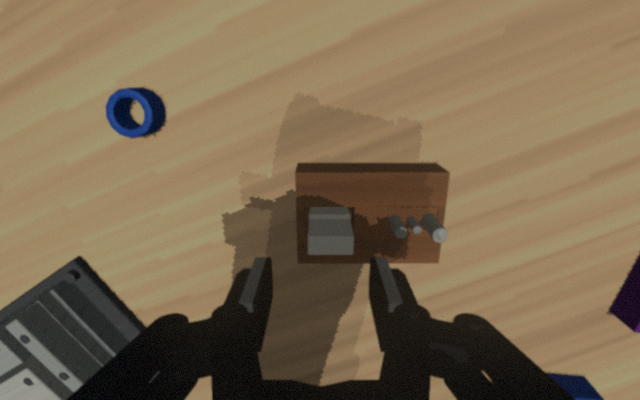

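```bash
python3 -m crank '[{"x":0.5,"y":0.25,"z":1,"wx":0,"wy":0,"wz":0},{"x":0.5,"y":0.25,"z":2.5,"wx":0,"wy":0,"wz":0},{"x":0.5,"y":0.25,"z":4.5,"wx":0,"wy":0,"wz":0},{"x":0.5,"y":0.25,"z":6,"wx":0,"wy":0,"wz":0},{"x":0.5,"y":0.25,"z":6.3,"wx":0,"wy":0,"wz":0}]';python3 -m crank '[{"x":0,"y":0,"z":0,"wx":0,"wy":0,"wz":0},{"x":0,"y":0,"z":0,"wx":0,"wy":0,"wz":0}]';  python3 - <<'E'
from h import *
st(); go([.6362,-.109,.038],-111.6)
d=img('wrist','ww3')
E
```

```text
clock: 16.5
eef_pos: [0.6351, -0.1085, 0.0362]
tool_rot: [-0.56, 0.829, 0.001, -0.001]
wrist_force: [-0.1, -0.3, 0.3]
grip_width: 0.527
clock: 16.75
eef_pos: [0.6363, -0.1091, 0.0387]
tool_rot: [-0.56, 0.829, -0.0, 0.0]
wrist_force: [-0.1, -0.8, 0.0]
grip_width: 0.524
t 16.75 tcp [ 0.6363 -0.1091  0.0387] xang -111.90 tilt 0.06 F [-0.1 -0.8  0. ] w 0.524 q [-0.21  0.81  0.61  1.67 -0.59  0.85 -1.3 ]
shift cm [-0.    0.02  0.07] dist 0.1 rows>=0.0 rotvec deg [-0.06  0.   -0.3 ]
```

View pics/ww3.png

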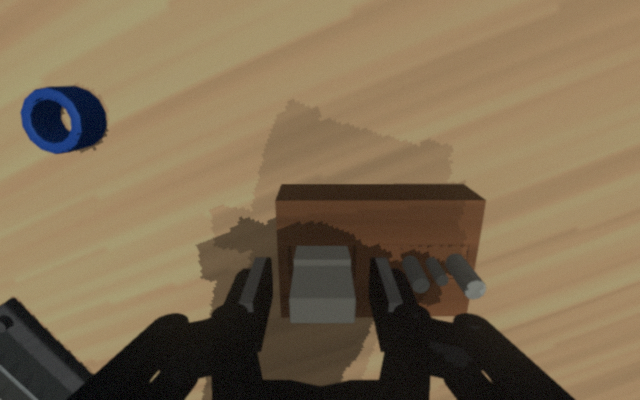

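```bash
python3 -m crank '[{"x":0,"y":0,"z":0,"wx":0,"wy":0,"wz":0},{"x":0,"y":0,"z":0,"wx":0,"wy":0,"wz":0},{"x":0,"y":0,"z":0,"wx":0,"wy":0,"wz":0},{"x":0,"y":0,"z":0,"wx":0,"wy":0,"wz":0},{"x":0,"y":0,"z":0,"wx":0,"wy":0,"wz":0}]' 0 60;python3 -m crank '[{"x":0,"y":0,"z":-0.7,"wx":0,"wy":0,"wz":0},{"x":0,"y":0,"z":-2,"wx":0,"wy":0,"wz":0},{"x":0,"y":0,"z":-4,"wx":0,"wy":0,"wz":0},{"x":0,"y":0,"z":-8,"wx":0,"wy":0,"wz":0},{"x":0,"y":0,"z":-13,"wx":0,"wy":0,"wz":0}]';  python3 - <<'E'
from h import *
st();d=img('wrist','ww4'); P=full(d)
o=arm.get_obs(); r=R.from_quat(o['tool_rot'])
T=r.inv().apply((P.reshape(-1,3)-o['eef_pos'])).reshape(P.shape)*1000
m=(abs(T[...,0])<14)&(abs(T[...,1])<20)&(T[...,2]>-40)&(T[...,2]<-22)
print('wedge top in tool: z',np.median(T[m][:,2]),'x',T[m][:,0].min(),T[m][:,0].max(),'y',T[m][:,1].min(),T[m][:,1].max(),m.sum())
q=T[m];q=q[abs(q[:,2]-np.median(q[:,2]))<2.5]
rr=cv2.minAreaRect(q[:,:2].astype(np.float32));print(rr)
c,s=np.cos(np.radians(9.75)),np.sin(np.radians(9.75))
X=np.array([.5902,.1521])+np.array([[c,-s],[s,c]])@np.array([.0365,.0185]);print('gap',X)
go([X[0],X[1],.165],-80.25)
E
```

```text
clock: 17.42
eef_pos: [0.6362, -0.1089, 0.0386]
tool_rot: [-0.56, 0.829, -0.0, 0.0]
wrist_force: [-0.7, 0.4, 5.9]
grip_width: 0.295
clock: 18.05
eef_pos: [0.6355, -0.1088, 0.1699]
tool_rot: [-0.56, 0.829, 0.0, -0.0]
wrist_force: [1.4, -0.2, -0.1]
grip_width: 0.289
t 18.05 tcp [ 0.6355 -0.1088  0.1699] xang -111.92 tilt 0.05 F [ 1.4 -0.2 -0.1] w 0.289 q [-0.26  0.68  0.71  1.54 -0.47  1.1  -1.4 ]
wedge top in tool: z -29.265730715509797 x -13.194921515042834 13.999230040872407 y -10.390592014236715 14.668029168295824 758
((12.14561939239502, 3.0031509399414062), (3.2267801761627197, 23.367023468017578), 1.332460641860962)
gap [0.62303983 0.17651404]
shift cm [-26.07  12.17   1.18] dist 28.8 rows>=4.6 rotvec deg [ -0.55  -0.09 -31.7 ]
```

View pics/ww4.png

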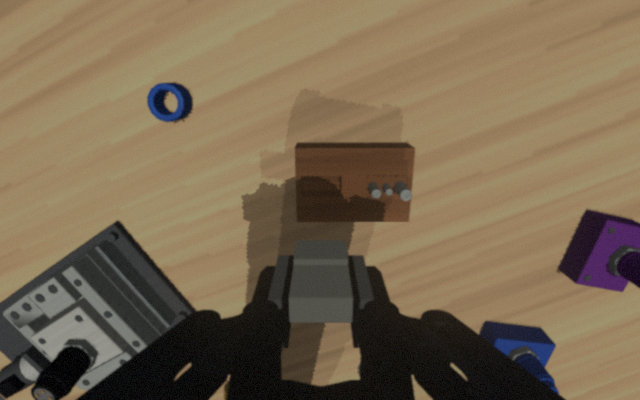

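```bash
python3 -m crank '[{"x":-5,"y":1.6,"z":-0.5,"wx":0,"wy":0,"wz":-6},{"x":-10.5,"y":3.3,"z":-0.5,"wx":0,"wy":0,"wz":-13},{"x":-16,"y":5,"z":-0.5,"wx":0,"wy":0,"wz":-20},{"x":-21.5,"y":6.8,"z":-0.5,"wx":0,"wy":0,"wz":-26},{"x":-26,"y":8.2,"z":-0.5,"wx":0,"wy":0,"wz":-31.5}]';python3 -m crank '[{"x":0,"y":0,"z":0,"wx":0,"wy":0,"wz":0},{"x":0,"y":0,"z":0,"wx":0,"wy":0,"wz":0}]'; cat > chk2.py <<'E'
from h import *
import sys
st();d=img('wrist',sys.argv[1]); P=full(d);o=arm.get_obs()
YAW=9.75;c,s=np.cos(np.radians(YAW)),np.sin(np.radians(YAW))
dx,dy=P[...,0]-.5902,P[...,1]-.1521
x,y,z=(c*dx+s*dy)*1000,(-s*dx+c*dy)*1000,P[...,2]*1000
e=(o['eef_pos'][:2]-[.5902,.1521])*1000; print('tcp in nest',np.round([c*e[0]+s*e[1],-s*e[0]+c*e[1]],2))
def ed(mask,along,val,lo,hi,f,st=3):
    a=np.arange(lo,hi,st);v=[]
    for q in a:
        k=mask&(along>=q)&(along<q+st); v.append(f(val[k]) if k.sum()>2 else np.nan)
    v=np.array(v);a=a+st/2;k=~np.isnan(v)
    if k.sum()<3: return 'few'
    p=np.polyfit(a[k],v[k],1);return np.round([np.median(v[k]),np.degrees(np.arctan(p[0])),v[k].std()],2)
top=(z>66.5)&(z<75)
print('jaw outer',ed(top&(x>40)&(x<80),y,x,-34,34,np.max),'deep in',ed(top&(x>35.5)&(x<80),y,x,5,33,np.min),'shal in',ed(top&(x>32)&(x<80),y,x,-33,-5,np.min))
print('block +x',ed(top&(x>5)&(x<32.5),y,x,-30,30,np.max))
print('jaw y ends',ed(top&(x>40)&(x<65),x,y,45,60,np.min),ed(top&(x>40)&(x<65),x,y,45,60,np.max))
w=(z>57)&(z<66)&(x>-20)&(x<25);print('walls outer',ed(w&(y>30),x,y,-20,25,np.max),ed(w&(y<-30),x,y,-20,25,np.min))
f=cv2.resize(d['frame'],None,fx=1.25,fy=1.25);
E
python3 chk2.py wj1
```

```text
clock: 18.73
eef_pos: [0.6568, 0.1658, 0.1744]
tool_rot: [0.765, -0.644, 0.0, -0.001]
wrist_force: [0.6, 0.3, 0.3]
grip_width: 0.289
clock: 18.98
eef_pos: [0.6569, 0.162, 0.1739]
tool_rot: [0.763, -0.646, 0.001, 0.0]
wrist_force: [-1.2, -1.2, 0.1]
grip_width: 0.29
t 18.98 tcp [0.6569 0.162  0.1739] xang -80.46 tilt 0.08 F [-1.2 -1.2  0.1] w 0.290 q [-0.59  0.69  0.58  1.44 -0.39  1.13 -1.35]
tcp in nest [67.4  -2.46]
jaw outer [6.249e+01 3.000e-02 1.200e-01] deep in [41.74  0.24  0.16] shal in [35.16  3.04  0.54]
block +x [29.85 -0.31  0.21]
jaw y ends [-36.72   2.65   0.2 ] [ 36.27 -87.38 108.41]
walls outer [253.91  -5.71   1.32] [-51.4    0.13   0.24]
```

View pics/wj1.png

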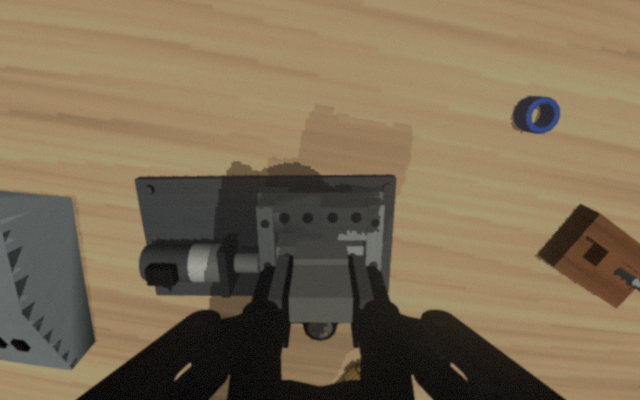

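```bash
cat > wt.py <<'E'
from h import *
d=arm.get_image('wrist'); P=full(d)
o=arm.get_obs(); r=R.from_quat(o['tool_rot'])
T=r.inv().apply((P.reshape(-1,3)-o['eef_pos'])).reshape(P.shape)*1000
for lo,hi in [(-34,-31),(-31,-28),(-28,-24),(-24,-15),(-15,-5),(-5,5)]:
    m=(abs(T[...,0])<9)&(abs(T[...,1])<18)&(T[...,2]>lo)&(T[...,2]<hi)
    if m.sum()>5: print((lo,hi),m.sum(),'y 2/50/98%',np.round(np.percentile(T[m][:,1],[1,50,99]),1),'z',np.median(T[m][:,2]))
# tool x extent of wedge top
E
python3 wt.py; python3 - <<'E'
from h import *
c,s=np.cos(np.radians(9.75)),np.sin(np.radians(9.75))
X=np.array([.5902,.1521])+np.array([[c,-s],[s,c]])@np.array([.0370,.0184]);print('gap',X)
go([X[0],X[1],.11],-80.25)
E
```

```text
(-31, -28) 1160 y 2/50/98% [-6.4 -0.8  5.6] z -29.00673446350107
(-28, -24) 307 y 2/50/98% [-6.9 -6.   6. ] z -26.216124344583932
(-24, -15) 521 y 2/50/98% [-6.8 -6.1 -5.3] z -19.58053291157733
(-15, -5) 486 y 2/50/98% [-6.8 -6.  -5.4] z -10.179090876547905
(-5, 5) 531 y 2/50/98% [-9.4 -7.9 -5.6] z -2.7014358121800606
gap [0.62354954 0.17650016]
shift cm [-2.11  3.05  6.38] dist 7.4 rows>=1.2 rotvec deg [-0.04 -0.07 -0.33]
```

```bash
python3 -m crank '[{"x":-1,"y":1.5,"z":0,"wx":0,"wy":0,"wz":-0.3},{"x":-2.1,"y":3.05,"z":1,"wx":0,"wy":0,"wz":-0.3},{"x":-2.1,"y":3.05,"z":3.5,"wx":0,"wy":0,"wz":-0.3},{"x":-2.1,"y":3.05,"z":5.7,"wx":0,"wy":0,"wz":-0.3},{"x":-2.1,"y":3.05,"z":5.7,"wx":0,"wy":0,"wz":-0.3}]';python3 -m crank '[{"x":0,"y":0,"z":0,"wx":0,"wy":0,"wz":0},{"x":0,"y":0,"z":0,"wx":0,"wy":0,"wz":0}]';  python3 chk2.py wj2; python3 - <<'E'
from h import *
go([.6235,.1765,.11],-80.25)
E
```

```text
clock: 19.7
eef_pos: [0.6224, 0.177, 0.115]
tool_rot: [0.765, -0.644, -0.001, 0.001]
wrist_force: [0.6, -0.2, 0.1]
grip_width: 0.294
clock: 19.95
eef_pos: [0.624, 0.1782, 0.1173]
tool_rot: [0.765, -0.644, 0.001, -0.001]
wrist_force: [-0.1, -0.0, -0.9]
grip_width: 0.291
t 19.95 tcp [0.624  0.1782 0.1173] xang -80.14 tilt 0.10 F [-0.1 -0.  -0.9] w 0.291 q [-0.63  0.7   0.55  1.59 -0.42  0.97 -1.34]
tcp in nest [37.66 20.16]
jaw outer [62.52 -0.36  0.18] deep in [ 4.175e+01 -4.000e-02  1.400e-01] shal in [34.45  0.06  0.2 ]
block +x [30.   -0.43  0.23]
jaw y ends [-36.27   0.31   0.11] [35.86  2.2   0.2 ]
walls outer [ 50.64 -80.35  98.91] [-50.95   0.29   0.28]
shift cm [0.18 0.07 0.71] dist 0.7 rows>=0.1 rotvec deg [-0.09  0.01  0.12]
```

View pics/wj2.png

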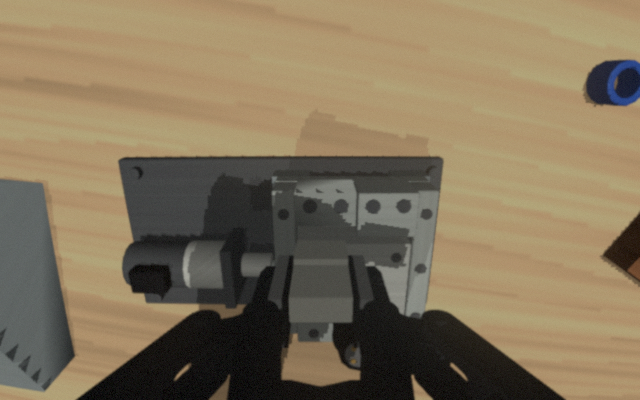

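```bash
python3 -m crank '[{"x":0.18,"y":0.06,"z":0,"wx":0,"wy":0,"wz":0},{"x":0.18,"y":0.06,"z":0.5,"wx":0,"wy":0,"wz":0},{"x":0.18,"y":0.06,"z":1,"wx":0,"wy":0,"wz":0},{"x":0.18,"y":0.06,"z":1.2,"wx":0,"wy":0,"wz":0},{"x":0.18,"y":0.06,"z":1.2,"wx":0,"wy":0,"wz":0}]';python3 chk2.py wj3
```

```text
clock: 20.62
eef_pos: [0.6228, 0.1767, 0.1037]
tool_rot: [0.765, -0.643, -0.0, 0.0]
wrist_force: [-0.9, 0.5, -0.3]
grip_width: 0.294
t 20.62 tcp [0.6228 0.1767 0.1037] xang -80.10 tilt 0.04 F [-0.9  0.5 -0.3] w 0.294 q [-0.62  0.71  0.54  1.6  -0.43  0.94 -1.33]
tcp in nest [36.47 18.69]
jaw outer [62.51 -0.11  0.15] deep in [39.06  3.09  0.79] shal in [34.19  0.52  0.19]
block +x [29.98  0.21  0.16]
jaw y ends [-36.54  -0.48   0.13] [35.91  1.48  0.15]
walls outer [50.45  4.2   0.3 ] [-51.01  -1.81   0.85]
```

```bash
python3 -m crank '[{"x":0.03,"y":-0.04,"z":0.1,"wx":0,"wy":0,"wz":0},{"x":0.03,"y":-0.04,"z":0.3,"wx":0,"wy":0,"wz":0},{"x":0.03,"y":-0.04,"z":0.5,"wx":0,"wy":0,"wz":0},{"x":0.03,"y":-0.04,"z":0.7,"wx":0,"wy":0,"wz":0},{"x":0.03,"y":-0.04,"z":0.7,"wx":0,"wy":0,"wz":0}]';python3 chk2.py wj4|head -2
```

```text
clock: 21.3
eef_pos: [0.6233, 0.1765, 0.0968]
tool_rot: [0.765, -0.643, -0.0, 0.0]
wrist_force: [0.3, 0.1, 0.9]
grip_width: 0.294
t 21.30 tcp [0.6233 0.1765 0.0968] xang -80.11 tilt 0.02 F [0.3 0.1 0.9] w 0.294 q [-0.62  0.72  0.54  1.61 -0.44  0.93 -1.32]
tcp in nest [36.82 18.42]
```

```bash
python3 -m crank '[{"x":0,"y":0.02,"z":0.2,"wx":0,"wy":0,"wz":0},{"x":0,"y":0.05,"z":0.4,"wx":0,"wy":0,"wz":0},{"x":0,"y":0.08,"z":0.6,"wx":0,"wy":0,"wz":0},{"x":0,"y":0.1,"z":0.8,"wx":0,"wy":0,"wz":0},{"x":0,"y":0.1,"z":0.8,"wx":0,"wy":0,"wz":0}]';python3 chk2.py wj5
```

```text
clock: 21.98
eef_pos: [0.6223, 0.1763, 0.0888]
tool_rot: [0.765, -0.643, -0.0, 0.0]
wrist_force: [-0.0, -0.5, -0.0]
grip_width: 0.292
t 21.98 tcp [0.6223 0.1763 0.0888] xang -80.10 tilt 0.03 F [-0.  -0.5 -0. ] w 0.292 q [-0.62  0.73  0.53  1.62 -0.44  0.91 -1.32]
tcp in nest [35.86 18.4 ]
jaw outer [62.5  -0.16  0.13] deep in [40.19 -0.1   0.16] shal in [34.7   0.56  0.19]
block +x [30.12 -0.1   0.13]
jaw y ends [-36.43  -0.29   0.2 ] [36.14  1.19  0.13]
walls outer few [-50.79  -6.93   2.75]
```

View pics/wj5.png

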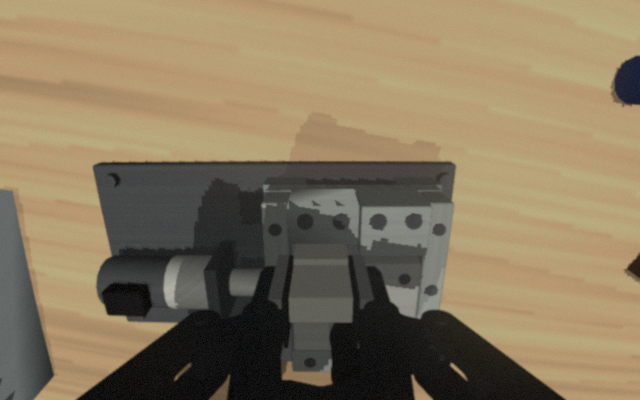

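```bash
python3 -m crank '[{"x":0,"y":0.03,"z":0.15,"wx":0,"wy":0,"wz":0},{"x":0,"y":0.06,"z":0.3,"wx":0,"wy":0,"wz":0},{"x":0,"y":0.08,"z":0.45,"wx":0,"wy":0,"wz":0},{"x":0,"y":0.08,"z":0.45,"wx":0,"wy":0,"wz":0}]';python3 -m crank '[{"x":0,"y":0.03,"z":0.15,"wx":0,"wy":0,"wz":0},{"x":0,"y":0.06,"z":0.35,"wx":0,"wy":0,"wz":0},{"x":0,"y":0.06,"z":0.35,"wx":0,"wy":0,"wz":0}]';python3 chk2.py wj6
```

```text
clock: 22.52
eef_pos: [0.6219, 0.1763, 0.0845]
tool_rot: [0.765, -0.643, 0.0, -0.0]
wrist_force: [0.4, 0.2, -1.1]
grip_width: 0.294
clock: 22.9
eef_pos: [0.6216, 0.1761, 0.0811]
tool_rot: [0.765, -0.643, 0.0, -0.0]
wrist_force: [3.8, 0.2, -0.3]
grip_width: 0.293
t 22.90 tcp [0.6216 0.1761 0.0811] xang -80.10 tilt 0.06 F [ 3.8  0.2 -0.3] w 0.293 q [-0.61  0.74  0.53  1.63 -0.45  0.9  -1.31]
tcp in nest [34.98 18.28]
jaw outer [62.55 -0.07  0.12] deep in [41.27 -0.14  0.1 ] shal in [34.46  0.47  0.24]
block +x [29.78  0.99  0.16]
jaw y ends [-36.55   0.36   0.11] [36.07  0.09  0.13]
walls outer few [-50.87 -12.31   3.74]
```

```bash
python3 -m crank '[{"x":0,"y":0.04,"z":0.1,"wx":0,"wy":0,"wz":0},{"x":0,"y":0.08,"z":0.2,"wx":0,"wy":0,"wz":0},{"x":0,"y":0.1,"z":0.3,"wx":0,"wy":0,"wz":0},{"x":0,"y":0.1,"z":0.3,"wx":0,"wy":0,"wz":0}]';python3 chk2.py wj7
```

```text
clock: 23.45
eef_pos: [0.6216, 0.1761, 0.0803]
tool_rot: [0.765, -0.643, 0.001, -0.002]
wrist_force: [1.8, 0.2, 12.7]
grip_width: 0.293
t 23.45 tcp [0.6216 0.1761 0.0803] xang -80.10 tilt 0.23 F [ 1.8  0.2 12.7] w 0.293 q [-0.61  0.74  0.53  1.64 -0.45  0.89 -1.31]
tcp in nest [34.97 18.29]
jaw outer [62.55 -0.18  0.16] deep in [41.23  0.34  0.15] shal in [34.3  -0.55  0.24]
block +x [29.54 -0.14  0.1 ]
jaw y ends [-36.56   1.2    0.21] [35.99  1.3   0.16]
walls outer [37.14 81.36 52.46] [-50.98 -12.49   3.83]
```

```bash
python3 -m crank '[{"x":0,"y":0.05,"z":0.1,"wx":0,"wy":0,"wz":0},{"x":0,"y":0.1,"z":0.2,"wx":0,"wy":0,"wz":0},{"x":0,"y":0.1,"z":0.2,"wx":0,"wy":0,"wz":0},{"x":0,"y":0.1,"z":0.2,"wx":0,"wy":0,"wz":0}]';python3 chk2.py wj8; python3 wt.py
```

```text
clock: 24.0
eef_pos: [0.6216, 0.176, 0.08]
tool_rot: [0.765, -0.644, 0.002, -0.003]
wrist_force: [0.5, 0.9, 23.5]
grip_width: 0.292
t 24.00 tcp [0.6216 0.176  0.08  ] xang -80.11 tilt 0.38 F [ 0.5  0.9 23.5] w 0.292 q [-0.61  0.73  0.53  1.64 -0.45  0.89 -1.31]
tcp in nest [34.94 18.29]
jaw outer [62.55 -0.24  0.14] deep in [41.27 -0.38  0.13] shal in [34.5  -0.45  0.28]
block +x [29.75 -1.13  0.24]
jaw y ends [-36.5    0.4    0.05] [36.16  1.04  0.1 ]
walls outer few [-50.79   0.08   0.23]
(-31, -28) 1157 y 2/50/98% [-6.6 -0.8  5.4] z -29.05430008460923
(-28, -24) 296 y 2/50/98% [-6.9 -6.   4.2] z -26.27250402920262
(-24, -15) 528 y 2/50/98% [-6.8 -6.  -5.1] z -19.70002660586681
(-15, -5) 485 y 2/50/98% [-6.7 -6.  -5.2] z -10.19058765772105
(-5, 5) 530 y 2/50/98% [-9.4 -7.8 -5.5] z -2.720640014105671
```

View pics/wj8.png

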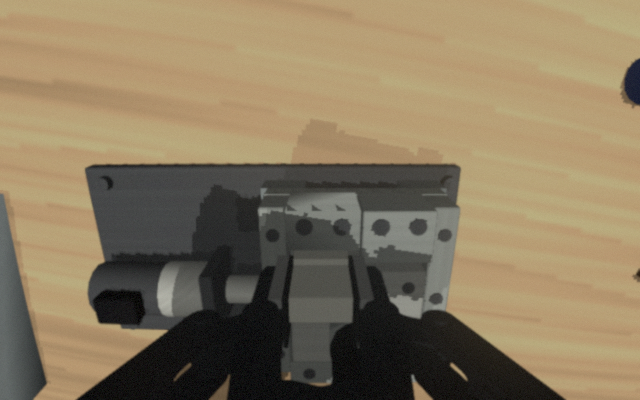

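```bash
python3 - <<'E'
from h import *
d=img('side'); cv2.imwrite('pics/side9.png',cv2.resize(d['frame'][150:260,220:390],None,fx=4.5,fy=4.5,interpolation=cv2.INTER_CUBIC))
for t in ['carrier_mid','wedge_mid','pinion_shaft','cal_weight','bushing']:
  print(t,[(np.round(x['point'],3).tolist(),round(x['conf'],2)) for x in arm.mark_of(t,'side')][:3])
st()
E
```

```text
carrier_mid [([0.372, -0.233, 0.016], 0.89), ([0.46, -0.35, 0.016], 0.58), ([0.594, 0.151, 0.052], 0.55)]
wedge_mid [([0.626, 0.176, 0.078], 0.44)]
pinion_shaft [([0.414, 0.094, 0.002], 0.52)]
cal_weight [([0.4, -0.083, 0.002], 0.6)]
bushing [([0.749, -0.019, 0.004], 0.4), ([0.583, 0.151, 0.102], 0.39)]
t 24.40 tcp [0.6215 0.176  0.08  ] xang -80.10 tilt 0.38 F [ 0.8  0.1 23.6] w 0.293 q [-0.61  0.73  0.53  1.64 -0.45  0.89 -1.31]
```

View pics/side9.png

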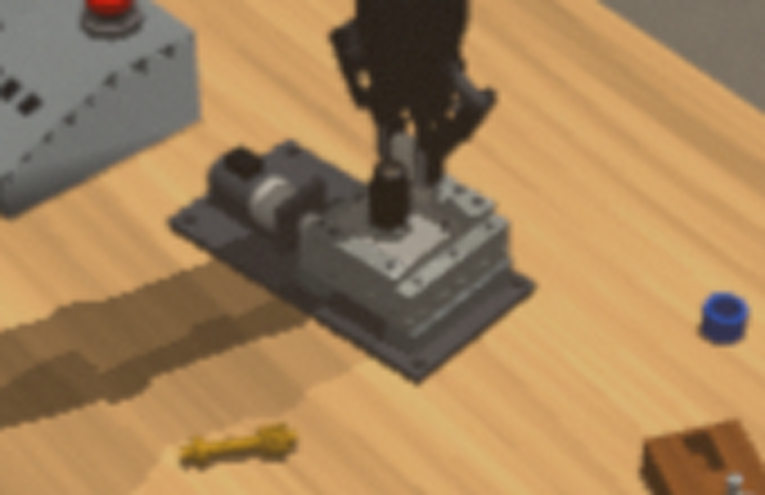

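The side view shows the block seated in the nest, flush with the wall tops, and the wedge held in the deep gap. The loose parts are where they started, and the load is steady at 23.6 N down. Handing in.

```bash
python3 - <<'E'
from h import *
arm.sign_off(); st()
E
```

```text
the job is handed in; nothing more can be done
the job is handed in; nothing more can be done
```

The carrier is in the drive nest against the fence, and the wedge is jammed in the deep gap with the gripper still holding and pressing it. I handed the job in at about 24.4 s; no verdict is reported.

- **Carrier:** I gripped it by the sensor, lowered it to the nest floor and slid it until it bore on the fence with about 8 N. After I let go, it sat within about 0.5 mm of the fence. Its top is at 70 mm, and it is level and square to about 1° by the depth image.
- **Wedge:** It came out of its rack cleanly and went into the +y (deep) gap without touching anything on the way in. It jammed with the thin end about 9.5 mm above the nest floor, roughly 20 mm down the gap. It is within about 0.3 mm of the middle of the deep jaw and upright in the fingers. It is still gripped at 60 N and pushed down with a steady 23.6 N.
- **Loose things:** The side camera shows the pinion shaft, calibration weight and bushing where they started. The arm passed well above and clear of the stop button.

**Less certain:**
- I could not measure the force on the fence at the end. I infer it from the jam: the wedge is loaded straight down with almost no side force on the wrist.
- The final block-face angle readings scattered between about 0° and −1.1°, which is camera noise.
- The side camera put the wedge's mid-point about 8 mm higher than the arm's own position does. It was a low-confidence detection of a mostly hidden part, so I relied on the arm and wrist camera.

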